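Tip out the cutter pilots and hold the pad chest's sprung lid at its index

ROBOT

A 6-joint arm with a two-finger parallel gripper is mounted at the origin on the work surface. World frame = base frame: x ahead of the robot, y to its left, z up, the work surface at z = 0. Lengths are in m, angles in rad, forces in N, time in s.
With the tool pointing down it reaches from about 0.225 to 0.875 m from the base axis. Payload 3.4 kg.
Tool frame: the origin (TCP) lies at the very end of the fingers, on their centre line; the grasp point (between the pads) lies 19 mm behind it (grip_depth is the distance from the TCP to the grasp point, in m); x points along the fingers, z is the direction in which the jaws open and shut, and the axes are right-handed (so a half turn about x gives the same grasp; the last joint's range is limited). The gripper opens to 85 mm and grips with 20 to 120 N. Pads are 22 mm wide; open, the fingers measure 114 mm over their backs; the gripper's body (76 mm by 85 mm) begins 54 mm behind the grasp point. The pads swing forward as they close: fully open they stand 13 mm farther back than shut.
Start: joints at [1.068, 0.276, 1.505, -0, 1.361, -0.121], TCP at [0.214, 0.534, 0.231] pointing down, gripper open.
Joint ranges: [-2.89, 2.89], [-0.75, 2.08], [0.22, 2.7], [-1.18, 4.32], [0.11, 2.71], [-2.7, 2.7]. Speed limits (rad/s): [2.57, 2.57, 3.14, 3.14, 3.14, 3.14].

INTERFACE

Orientations are given as a unit quaternion [w, x, y, z].
In Python, from rig import get_state, get_image, sign_off, grip_depth gives the robot as it stands. The module is installed in compiled form; this text tells all that it offers.
- The arm moves only by the tool arm_command, never from a script. Its argument "series" is a list of rows, each an object with "dp": the shift along the tool's x, y, z scaled (see below), a list of three; "angular": the turn, a rotation vector about the tool's x, y, z scaled (see below), a list of three; "gripper": the finger opening in mm, from 0 to 85.4. A call has exactly 8 rows; each row shifts and turns the pose as measured when the row begins, along the tool's axes as they then stand; what a row does not reach is not made up. The controller multiplies each number of a shift by 0.12 m and each number of a turn by 90 degrees. A row lasts 1/8 s, in which the tool goes at most 62.5 mm and 10.7 degrees, less where a joint would pass 70% of its speed; a pose out of reach is approached as far as the arm can. A call with a number of a shift or a turn outside -1 to 1 is refused whole. A call with a gripper value outside its range is refused whole. The fingers move at their own pace and stop on an object; "grip_force" is the grip in N (left out, the last holds). Time passes only in rows, so rows that do not move let the fingers close, or fill a call up. It gives the time, the measured TCP pose, the force and the opening at its end, in the units of the state.
- get_state(): the state, without advancing time (a new reading comes with each control period).
- get_image(name): name is "side" or "top" or "wrist"; returns a dict with "image" (480x640x3 uint8, blue, green, red), "depth" (480x640 float32, m along the optical axis (not along the pixel's ray), 0 where there is no reading), "mtx" (3x3 intrinsics, pixels), "view" (4x4, takes a point from world to camera coordinates); the wrist camera has in their place "mount" (4x4, takes a point from camera to tool coordinates, whose origin is the TCP and whose axes are the tool frame's). Camera axes: x right, y up, looking along -z (the intrinsics and any distortion apply to the point x, -y, -z); pixel columns grow to the right and rows downward; lengths in m; the calibration is good to about 2 mm. A picture is of the moment at which its call begins: read the wrist's pose just before it.
- sign_off(): hands the job in, once; it reports no verdict.
The state is a dict: "clock": time; "qpos": joint angles; "qd": joint speeds; "effort": joint torques, N m; "position": TCP position; "ee_rot": TCP orientation; "contact_force": force on the tool from outside, world axes, zero at the start; "moment": the same for the moment, N m; "width": finger opening in m.
Only numpy, scipy, OpenCV 4.12 (cv2) and the standard library are available. Lean on these libraries where they do the work, as an engineer would, in place of code of your own. Each camera call takes 0.05 s, during which the arm holds its last target. There are 200 camera calls.

TASK

I want to sort the loose tone-hole cutter pilots back into the till of the pad chest: pick up the cup, tip all six pilots out of it into the sorting tray, and stand the empty cup upright on the bench again. Then take the chest's sprung lid by its knob, raise it until its edge is in line with the brass index clamped on the quadrant, and finish still holding it steady there for me, as the spring would pull it shut. Leave the index as it is set and the other things on the bench where they are.

Things in the scene. Friction and masses are not known exactly. Their poses are not given: they have to be found in the camera images.
- cup: Plain aluminium cup, open at the top, 68 mm high, 58 mm outside diameter at the foot and 62 mm at the rim, wall 3 mm, floor 5 mm, 90 g, smooth inside (pilots slide out tipped about 120 degrees), standing upright with the six pilots in it; cup and tray stand on opposite sides, and which is on the left changes. Origin: centre of its underside; z points up out of the mouth.
- pilot1: One of six equal brass tone-hole cutter pilots, a stepped plug 19 mm long: a shoulder 16 mm in diameter and 9 mm long, then a spigot 11 mm in diameter and 10 mm long; 21 g. Starts standing in the cup, three on the floor and three on top of them. Origin: centre of the shoulder's end face; z runs along the plug to the spigot.
- pilot2: One of six equal brass tone-hole cutter pilots, a stepped plug 19 mm long: a shoulder 16 mm in diameter and 9 mm long, then a spigot 11 mm in diameter and 10 mm long; 21 g. Starts standing in the cup, three on the floor and three on top of them. Origin: centre of the shoulder's end face; z runs along the plug to the spigot.
- pilot3: One of six equal brass tone-hole cutter pilots, a stepped plug 19 mm long: a shoulder 16 mm in diameter and 9 mm long, then a spigot 11 mm in diameter and 10 mm long; 21 g. Starts standing in the cup, three on the floor and three on top of them. Origin: centre of the shoulder's end face; z runs along the plug to the spigot.
- pilot4: One of six equal brass tone-hole cutter pilots, a stepped plug 19 mm long: a shoulder 16 mm in diameter and 9 mm long, then a spigot 11 mm in diameter and 10 mm long; 21 g. Starts standing in the cup, three on the floor and three on top of them. Origin: centre of the shoulder's end face; z runs along the plug to the spigot.
- pilot5: One of six equal brass tone-hole cutter pilots, a stepped plug 19 mm long: a shoulder 16 mm in diameter and 9 mm long, then a spigot 11 mm in diameter and 10 mm long; 21 g. Starts standing in the cup, three on the floor and three on top of them. Origin: centre of the shoulder's end face; z runs along the plug to the spigot.
- pilot6: One of six equal brass tone-hole cutter pilots, a stepped plug 19 mm long: a shoulder 16 mm in diameter and 9 mm long, then a spigot 11 mm in diameter and 10 mm long; 21 g. Starts standing in the cup, three on the floor and three on top of them. Origin: centre of the shoulder's end face; z runs along the plug to the spigot.
- tray: Loose steel sorting tray, an open rectangular box 120 mm (its x) by 160 mm (its y), 30 mm high, wall and floor 4 mm thick, 0.45 kg, starts empty. Origin: centre of its underside; z up. A pilot counts as in it when it lies inside the walls.
- chest: Walnut pad chest fixed to the bench, 200 mm deep (its x), 300 mm wide (its y), 120 mm high without the lid, a glass sliding door in its lower front, a till under the lid. Its front (own -x) roughly faces the robot. Origin: centre of its underside; z up. The lid's hinge line is parallel to its y at x = +100 mm, z = 126 mm, along the back.
- lid (a joint): Lid's opening angle about the hinge line, rad: 0 shut and level, grows as the front edge rises, to 1.25. Walnut board 205 mm deep, 310 wide, 12 thick, about 0.5 kg; the hinge line lies in its mid-plane. A spring hinge pulls it shut with 0.59 N m plus 0.45 N m per rad, besides its weight: lifting at the knob takes about 5 N at first, 7 N at 0.8 rad; let go, it snaps shut.
- lid_knob (a point): Brass knob, part of the lid, sticking out forward (chest's -x) from the middle of its front edge: round head 21 mm in diameter, 22 mm long, on a 10 mm neck, axis in the lid's mid-plane. Origin: centre of the head, 235 mm from the hinge line, 30 mm before the lid's edge, 126 mm up when shut; x points to the hinge. Gripped by its left and right sides it can turn between the fingers as the lid swings.
- lid_edge (a point): Point on the lid's left (chest's +y) side edge, in its mid-plane, 100 mm from the hinge line, next to the quadrant; a thin brass strip is let into the edge there. Its x axis lies along the lid towards the hinge.
- index (a joint): Angle at which the index is clamped on the quadrant, rad, counted like the lid's angle (same hinge line, same zero): the lid is in line with the index when joint lid equals joint index. Set somewhere from 0.42 to 0.87; it is not to be moved.
- index_mark (a point): Middle of the index, a brass thumbscrew (22 mm head, axis across the chest) with a dark pointer blade, clamped on a brass quadrant plate with 10-degree lines that stands up on the chest's left (+y) side. The point is 100 mm from the hinge line and 159.5 mm to the left of the chest's middle. Its x axis points to the hinge.
- bell: Bystander: grey plastic clarinet bell standing on its mouth, 80 mm wide at the foot, 118 mm high. Origin: centre of its underside.
- ring_key: Bystander: nickel ring key lying flat, about 72 by 32 mm, 6 mm high. Origin: under the middle of its tube.
- pad_slick: Bystander: steel pad slick lying flat along its x, 145 mm long, 18 mm wide, 6 mm high. Origin: underside, near the middle.
- lamp_base: Bystander: squat bronze alcohol lamp base, unlit, 72 mm in diameter, 60 mm high. Origin: centre of its underside.
- cork_jar: Bystander: glass jar with a steel cap, 52 mm in diameter, 65 mm high. Origin: centre of its underside.
- screwdriver: Bystander: small screwdriver with a wooden handle lying along its x, 160 mm long. Origin: underside, near the middle.
- cup_rim (a point): Centre of the cup's mouth, in the plane of the rim, 68 mm above the cup's origin along its z.
Not all that is in view belongs to the job. Leave any green look-alike of the cup alone.

How it is judged:
By the outcome, as a careful person would: the job done as asked, in the order asked, and still so for the second after the job is handed in, while the arm keeps its last pose, push and grip.
It also fails if it takes over 72 s, if anything falls off the work surface, if the arm or the gripper's body presses on something with over 40 N, if the wrist force passes 120 N, or if a joint passes its speed limit or range.

## Working session

There is one attempt and no reset: what is moved stays moved. The work goes in short steps, Python scripts to look and compute and a tool call to move; the robot and the scene stay as the last step left them, time stands still between calls to the robot, and variables do not carry over. Pictures are saved under pics/ and viewed, about 8 in all and at most 12, crops included, and the job is handed in when it is done.

Besides the shell and the picture viewer there is one more tool, called after ">>>" as name(argument=value, ...) on one line, values as JSON. arm_command: Moves the arm, as the interface text tells. Its arguments: {"type":"object","properties":{"series":{"type":"array","items":{"type":"object","properties":{"dp":{"type":"array","items":{"type":"number"}},"angular":{"type":"array","items":{"type":"number"}},"gripper":{"type":"number"}}}},"grip_force":{"type":"number"}},"required":["series"]}

```bash
mkdir -p pics
cat > h.py <<'E'
import numpy as np, cv2
from rig import get_state,get_image,grip_depth
from scipy.spatial.transform import Rotation as R
def rot(q): return R.from_quat([q[1],q[2],q[3],q[0]]).as_matrix()
def cloud(name):
    s=get_state(); g=get_image(name); d=g["depth"]; K=g["mtx"]
    v,u=np.mgrid[0:480,0:640]
    pc=np.stack([(u-K[0,2])/K[0,0]*d,-(v-K[1,2])/K[1,1]*d,-d],-1)
    if name=="wrist":
        T=np.eye(4);T[:3,:3]=rot(s["ee_rot"]);T[:3,3]=s["position"];T=T@g["mount"]
    else: T=np.linalg.inv(g["view"])
    P=pc@T[:3,:3].T+T[:3,3]; P[d==0]=np.nan
    return g,P
E
python3 - <<'E'
from h import *
print(get_state()); print(grip_depth)
for n in("top","side"):
    g,P=cloud(n); cv2.imwrite(f"pics/{n}.png",g["image"]); np.save(f"{n}.npy",P); print(n,[k for k in g],g["mtx"],g.get("view"))
E
```

```text
{'clock': 0.0, 'qpos': array([ 1.06804005e+00,  2.76615973e-01,  1.50616530e+00,  4.08014784e-05,
        1.36067028e+00, -1.21030088e-01]), 'qd': array([-1.66179862e-04, -2.03308756e-06, -1.35902902e-03, -1.23264154e-03,
        1.32493627e-03, -1.50204792e-03]), 'effort': array([-3.43342814e-03, -4.16788709e+01, -2.45800495e+01, -5.93080986e-04,
        1.10024930e-02,  6.09719422e-06]), 'position': array([0.21395061, 0.53314184, 0.23041492]), 'ee_rot': array([ 0.58518372, -0.39635171,  0.58636641,  0.39577742]), 'contact_force': array([0.10082135, 0.55031075, 0.69490686]), 'moment': array([-0.01390056,  0.0102577 , -0.00156108]), 'width': 0.0852481082175789}
0.0187
top ['image', 'depth', 'mtx', 'view'] [[556.79933813   0.         314.27245923]
 [  0.         556.79933813 235.92503816]
 [  0.           0.           1.        ]] [[-0.0038018  -0.99997192  0.00645862 -0.00530393]
 [ 0.99446429 -0.0031025   0.10502932 -0.61626704]
 [-0.10500633  0.00682217  0.99444815 -1.33315134]
 [ 0.          0.          0.          1.        ]]
side ['image', 'depth', 'mtx', 'view'] [[564.70238846   0.         315.06751211]
 [  0.         564.70238846 246.28731661]
 [  0.           0.           1.        ]] [[ 0.4381877  -0.89874246  0.01592246 -0.26354005]
 [ 0.56854797  0.29083244  0.76952563 -0.40941497]
 [-0.69623613 -0.32814399  0.6384174  -1.14406191]
 [ 0.          0.          0.          1.        ]]
```

View pics/top.png

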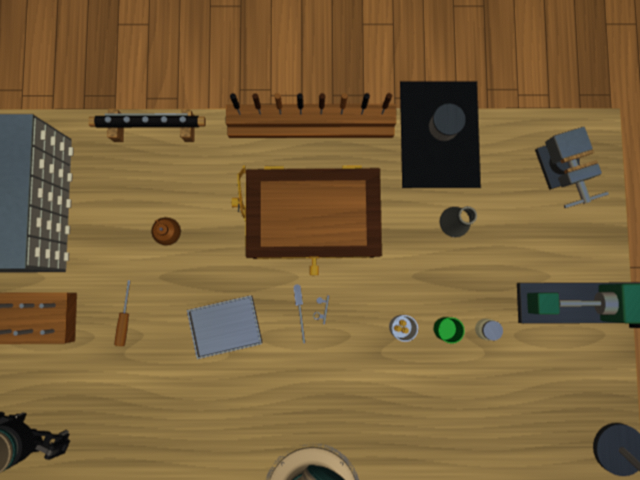

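View pics/side.png

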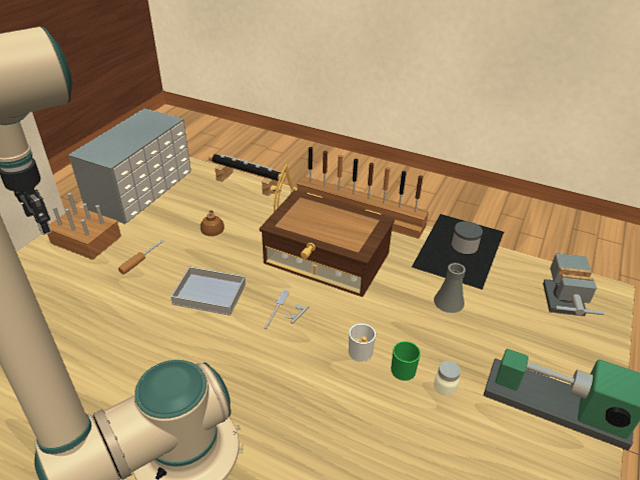

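The top view shows the cup at (404,327) with the pilots in it, a green decoy at (449,329), the tray at (225,326), the knob at (314,267), and the quadrant with index near (240,190).

Run:
```python
from h import *
P=np.load("top.npy")
def reg(u0,u1,v0,v1,z0,z1):
    q=P[v0:v1,u0:u1].reshape(-1,3); return q[(q[:,2]>z0)&(q[:,2]<z1)]
def circ(q):
    (c,r)=cv2.minEnclosingCircle(q[:,:2].astype(np.float32)); return np.round(c,4),round(r,4),q[:,2].max(),len(q)
print("cup",circ(reg(385,424,308,348,.055,.08)),"green",circ(reg(430,468,310,348,.055,.08)),"jar",circ(reg(475,505,315,345,.05,.08)))
q=reg(180,270,290,362,.02,.04); r=cv2.minAreaRect((q[:,:2]*1000).astype(np.float32)); print("tray",r,cv2.boxPoints(r))
q=reg(235,390,160,262,.122,.145); r=cv2.minAreaRect((q[:,:2]*1000).astype(np.float32)); print("lid",r,cv2.boxPoints(r),np.median(q[:,2]))
q=reg(300,328,259,280,.1,.16); print("knob",q.mean(0),q.min(0),q.max(0),len(q))
q=reg(225,248,160,222,.14,.4); print("quad",q.min(0),q.max(0),len(q))
S=np.load("side.npy"); g=get_image("side")
cv2.imwrite("pics/q.png",cv2.resize(g["image"][155:225,250:320],None,fx=8,fy=8,interpolation=cv2.INTER_CUBIC))
q=S[295:316,298:320]
```

```text
cup (array([ 0.3956, -0.219 ]), 0.0311, np.float64(0.07732908878919598), 146) green (array([ 0.3902, -0.3284]), 0.0316, np.float64(0.07422767844198042), 161) jar (array([ 0.3889, -0.4275]), 0.0237, np.float64(0.07348801071020739), 335)
tray ((397.8399658203125, 211.68748474121094), (120.15768432617188, 161.46994018554688), 12.782687187194824) [[321.38718 277.12888]
 [357.113   119.66076]
 [474.29276 146.2461 ]
 [438.56693 303.7142 ]]
lid ((660.0291137695312, -1.8773651123046875), (222.6992645263672, 315.9712829589844), 0.29775673151016235) [[ 547.8599   155.52748]
 [ 549.502   -160.43953]
 [ 772.1983  -159.28221]
 [ 770.5562   156.6848 ]] 0.13304301738679603
knob [ 0.53326255 -0.00562206  0.13290189] [ 0.51905242 -0.01497078  0.12579175] [0.55350612 0.00321289 0.14093603] 114
quad [0.65211877 0.14587353 0.14026327] [0.75910423 0.17432339 0.23747971] 238
```

View pics/q.png

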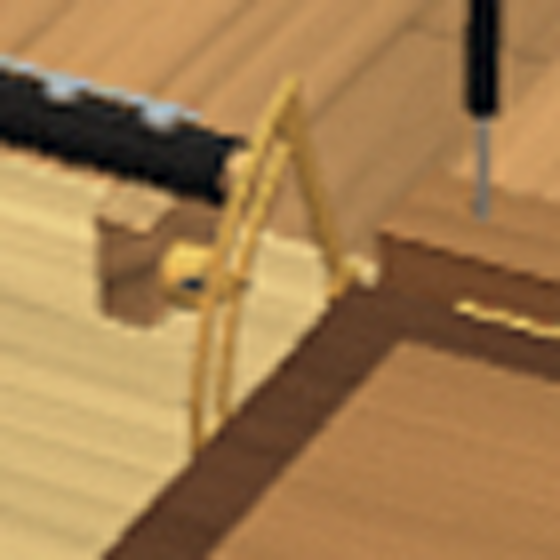

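```bash
cat >> h.py <<'E'
def plan(p,Rt,n,s=None,gp=True):
    "rows from now to (grasp point or TCP) p, orientation Rt, n rows"
    s=s or get_state(); R0=rot(s["ee_rot"]); p0=np.array(s["position"])
    if gp: p0=p0-R0[:,0]*grip_depth
    w=R.from_matrix(R0.T@Rt).as_rotvec()
    off=grip_depth if gp else 0
    print("rot deg/row",np.degrees(np.linalg.norm(w))/n,"mm/row",1000*np.linalg.norm(np.array(p)-p0)/n)
    for i in range(n):
        Ra=R0@R.from_rotvec(w*i/n).as_matrix(); Rb=R0@R.from_rotvec(w*(i+1)/n).as_matrix()
        a=p0+(p-p0)*i/n+Ra[:,0]*off; b=p0+(p-p0)*(i+1)/n+Rb[:,0]*off
        print(np.round(Ra.T@(b-a)/.12,3).tolist(),np.round(w/n/(np.pi/2),3).tolist())
def frame(x,z):
    x=np.array(x,float);x/=np.linalg.norm(x);z=np.array(z,float);z-=x*(x@z);z/=np.linalg.norm(z)
    return np.stack([x,np.cross(z,x),z],1)
E
python3 - <<'E'
from h import *
s=get_state(); Rm=rot(s["ee_rot"]); print(Rm.round(3))
plan([.35,.1,.28],Rm,8)
E
```

```text
[[-0.001 -0.928  0.373]
 [-0.001  0.373  0.928]
 [-1.     0.    -0.001]]
rot deg/row 0.0 mm/row 56.89263976284433
[-0.031, -0.3, -0.366] [0.0, 0.0, 0.0]
[-0.031, -0.3, -0.366] [0.0, 0.0, 0.0]
[-0.031, -0.3, -0.366] [0.0, 0.0, 0.0]
[-0.031, -0.3, -0.366] [0.0, 0.0, 0.0]
[-0.031, -0.3, -0.366] [0.0, 0.0, 0.0]
[-0.031, -0.3, -0.366] [0.0, 0.0, 0.0]
[-0.031, -0.3, -0.366] [0.0, 0.0, 0.0]
[-0.031, -0.3, -0.366] [0.0, 0.0, 0.0]
```

>>> arm_command(series=[{"dp":[-0.03,-0.3,-0.366],"angular":[0,0,0],"gripper":85},{"dp":[-0.03,-0.3,-0.366],"angular":[0,0,0],"gripper":85},{"dp":[-0.03,-0.3,-0.366],"angular":[0,0,0],"gripper":85},{"dp":[-0.03,-0.3,-0.366],"angular":[0,0,0],"gripper":85},{"dp":[-0.03,-0.3,-0.366],"angular":[0,0,0],"gripper":85},{"dp":[-0.03,-0.3,-0.366],"angular":[0,0,0],"gripper":85},{"dp":[-0.03,-0.3,-0.366],"angular":[0,0,0],"gripper":85},{"dp":[-0.03,-0.3,-0.366],"angular":[0,0,0],"gripper":85}])

```text
clock: 1.15
position: [0.354, 0.0911, 0.2586]
ee_rot: [0.584, -0.4, 0.584, 0.398]
contact_force: [1.6, -0.5, -0.6]
width: 0.0851
```

Run:
```python
from h import *
s=get_state(); print(s["qpos"].round(3),s["position"].round(3))
a=np.radians(20)
for z in ([1,0,0],[-1,0,0]):
    plan([.40,.03,.2],frame([0,-np.cos(a),-np.sin(a)],z),10)
```

```text
[ 0.064 -0.068  1.836 -0.003  1.372 -1.135] [0.354 0.091 0.259]
rot deg/row 9.473814888935093 mm/row 10.880446128114349
[0.063, -0.07, -0.046] [0.066, 0.046, -0.068]
[0.071, -0.066, -0.035] [0.066, 0.046, -0.068]
[0.077, -0.059, -0.025] [0.066, 0.046, -0.068]
[0.082, -0.052, -0.015] [0.066, 0.046, -0.068]
[0.085, -0.042, -0.005] [0.066, 0.046, -0.068]
[0.087, -0.032, 0.003] [0.066, 0.046, -0.068]
[0.086, -0.021, 0.011] [0.066, 0.046, -0.068]
[0.084, -0.009, 0.017] [0.066, 0.046, -0.068]
[0.081, 0.003, 0.022] [0.066, 0.046, -0.068]
[0.075, 0.016, 0.025] [0.066, 0.046, -0.068]
rot deg/row 12.493715394687976 mm/row 10.880446128114349
[0.063, -0.043, -0.052] [-0.106, 0.074, 0.051]
[0.063, -0.043, -0.054] [-0.106, 0.074, 0.051]
[0.063, -0.042, -0.055] [-0.106, 0.074, 0.051]
[0.063, -0.041, -0.056] [-0.106, 0.074, 0.051]
[0.063, -0.04, -0.057] [-0.106, 0.074, 0.051]
[0.064, -0.038, -0.058] [-0.106, 0.074, 0.051]
[0.064, -0.037, -0.059] [-0.106, 0.074, 0.051]
[0.065, -0.036, -0.059] [-0.106, 0.074, 0.051]
[0.066, -0.034, -0.059] [-0.106, 0.074, 0.051]
[0.067, -0.033, -0.058] [-0.106, 0.074, 0.051]
```

>>> arm_command(series=[{"dp":[0.03,-0.07,-0.046],"angular":[0.066,0.046,-0.068],"gripper":85},{"dp":[0.03,-0.066,-0.035],"angular":[0.066,0.046,-0.068],"gripper":85},{"dp":[0.03,-0.06,-0.025],"angular":[0.066,0.046,-0.068],"gripper":85},{"dp":[0.04,-0.05,-0.015],"angular":[0.066,0.046,-0.068],"gripper":85},{"dp":[0.05,-0.04,-0.005],"angular":[0.066,0.046,-0.068],"gripper":85},{"dp":[0,0,0],"angular":[0,0,0],"gripper":85},{"dp":[0,0,0],"angular":[0,0,0],"gripper":85},{"dp":[0,0,0],"angular":[0,0,0],"gripper":85}])

```text
clock: 2.15
position: [0.3802, 0.0419, 0.2476]
ee_rot: [0.637, -0.431, 0.638, -0.025]
contact_force: [-0.1, 0.2, -0.0]
width: 0.085
```

```bash
cat > fk.py <<'E'
import numpy as np
from scipy.spatial.transform import Rotation as R
from scipy.optimize import least_squares
def fk(q,h,L1,L2,LT,dy,a=0):
    T=R.from_euler('z',q[0]); p=np.array([0,0,h]); 
    p=p+T.apply([a,dy,0]); T=T*R.from_euler('y',q[1]); p=p+T.apply([0,0,L1])
    T=T*R.from_euler('y',q[2]); p=p+T.apply([0,0,L2])
    T=T*R.from_euler('z',q[3])*R.from_euler('y',q[4]); p=p+T.apply([0,0,LT])
    T=T*R.from_euler('z',q[5]); return p,T.as_matrix()
E
python3 - <<'E'
from h import *; from fk import *
s=get_state(); print(s["qpos"].round(4).tolist(),s["position"].round(4).tolist()); Rm=rot(s["ee_rot"]); print(Rm.round(3))
D=[([1.06804,.2766,1.5062,0,1.3607,-.121],[.21395,.53314,.23041]),([.064,-.068,1.836,-.003,1.372,-1.135],[.354,.0911,.2586]),(s["qpos"],s["position"])]
f=lambda p:np.concatenate([fk(q,*p)[0]-x for q,x in D])
r=least_squares(f,[.2,.62,.41,.45,.069,0]); print(r.x.round(4),r.fun.round(4))
print(fk(s["qpos"],*r.x)[1].round(3))
E
```

```text
[0.5093, 0.0616, 1.9356, -0.6599, 1.3535, 0.1099] [0.3802, 0.0419, 0.2476]
[[ 0.185 -0.518  0.835]
 [-0.583  0.627  0.518]
 [-0.792 -0.582 -0.186]]
[ 0.0828  0.6328  0.4253  0.3707  0.0706 -0.0205] [-0.0024 -0.0019  0.001  -0.005   0.0009  0.0015  0.008   0.0016 -0.0025]
[[-0.835 -0.518  0.185]
 [-0.518  0.627 -0.583]
 [ 0.186 -0.582 -0.792]]
```

```bash
cat >> fk.py <<'E'
PAR=[.0828,.6328,.4253,.3707,.0706,-.0205]
M=np.array([[0,0,-1],[0,1,0],[1,0,0.]])  # fk frame -> tool: cols x=z, y=y, z=-x
LO=np.array([-2.89,-.75,.22,-1.18,.11,-2.7]);HI=np.array([2.89,2.08,2.7,4.32,2.71,2.7])
def tool(q):
    p,Rm=fk(q,*PAR); return p,np.stack([Rm[:,2],Rm[:,1],-Rm[:,0]],1)
def ik(gp,Rt,q0):
    t=np.array(gp)+Rt[:,0]*.0187
    def f(q):
        p,Rm=tool(q); return np.concatenate([(p-t)*5,R.from_matrix(Rm.T@Rt).as_rotvec()])
    r=least_squares(f,np.clip(q0,LO+1e-3,HI-1e-3),bounds=(LO,HI)); return r.x,np.linalg.norm(r.fun)
E
python3 - <<'E'
from h import *; from fk import *
q0=get_state()["qpos"]; a=np.radians(20)
for psi in (-150,-120,-90,-70,-50,-30):
  for p in (20,30):
    a=np.radians(p);c=np.radians(psi)
    X=[np.cos(c)*np.cos(a),np.sin(c)*np.cos(a),-np.sin(a)]; zj=np.array([-np.sin(c),np.cos(c),0])
    for sg in(1,-1):
        q,e=ik([.396,-.219,.045],frame(X,sg*zj),q0)
        if e<.02: print(psi,p,sg,q.round(2),round(e,4))
print("pour")
for psi in (-120,-90,-60):
  for roll in range(-180,181,20):
    c=np.radians(psi); X=[np.cos(c),np.sin(c),0]; zj=np.array([-np.sin(c),np.cos(c),0])
    q,e=ik([.40,.21,.17],frame(X,R.from_rotvec(np.array(X)*np.radians(roll)).apply(zj)),q0)
    if e<.02: print(psi,roll,q.round(2),round(e,4))
E
```

```text
-150 20 1 [-0.18  0.82  1.72 -0.66  1.69  1.19] 0.0
-150 20 -1 [-0.18  0.82  1.72 -0.66  1.69 -1.95] 0.0
-150 30 1 [-0.21  0.72  1.76 -0.62  1.57  1.15] 0.0
-150 30 -1 [-0.21  0.72  1.76 -0.62  1.57 -1.99] 0.0
-120 20 1 [-0.01  0.72  2.03 -0.97  1.43  1.23] 0.0
-120 20 -1 [-0.01  0.72  2.03 -0.97  1.43 -1.91] 0.0
-120 30 1 [-0.05  0.62  2.04 -0.92  1.31  1.13] 0.0
-120 30 -1 [-0.05  0.62  2.04 -0.92  1.31 -2.01] 0.0
pour
-120 -180 [ 0.64  0.9   1.48 -0.54  2.26 -1.94] 0.0
-120 -160 [ 0.64  0.9   1.48 -0.54  2.26 -1.59] 0.0
-120 -140 [ 0.64  0.9   1.48 -0.54  2.26 -1.24] 0.0
-120 -120 [ 0.64  0.9   1.48 -0.54  2.26 -0.89] 0.0
-120 -100 [ 0.64  0.9   1.48 -0.54  2.26 -0.54] 0.0
-120 -80 [ 0.64  0.9   1.48 -0.54  2.26 -0.19] 0.0
-120 -60 [ 0.64  0.9   1.48 -0.54  2.26  0.16] 0.0
-120 -40 [ 0.64  0.9   1.48 -0.54  2.26  0.51] 0.0
-120 -20 [ 0.64  0.9   1.48 -0.54  2.26  0.86] 0.0
-120 0 [ 0.64  0.9   1.48 -0.54  2.26  1.21] 0.0
-120 20 [ 0.64  0.9   1.48 -0.54  2.26  1.55] 0.0
-120 40 [ 0.64  0.9   1.48 -0.54  2.26  1.9 ] 0.0
-120 60 [ 0.64  0.9   1.48 -0.54  2.26  2.25] 0.0
-120 80 [ 0.
[... 1038 characters left out ...]
.0
-60 -160 [ 1.03  0.71  2.03 -1.09  1.76 -1.57] 0.0
-60 -140 [ 1.03  0.71  2.03 -1.09  1.76 -1.22] 0.0
-60 -120 [ 1.03  0.71  2.03 -1.09  1.76 -0.87] 0.0
-60 -100 [ 1.03  0.71  2.03 -1.09  1.76 -0.53] 0.0
-60 -80 [ 1.03  0.71  2.03 -1.09  1.76 -0.18] 0.0
-60 -60 [ 1.03  0.71  2.03 -1.09  1.76  0.17] 0.0
-60 -40 [ 1.03  0.71  2.03 -1.09  1.76  0.52] 0.0
-60 -20 [ 1.03  0.71  2.03 -1.09  1.76  0.87] 0.0
-60 0 [ 1.03  0.71  2.03 -1.09  1.76  1.22] 0.0
-60 20 [ 1.03  0.71  2.03 -1.09  1.76  1.57] 0.0
-60 40 [ 1.03  0.71  2.03 -1.09  1.76  1.92] 0.0
-60 60 [ 1.03  0.71  2.03 -1.09  1.76  2.27] 0.0
-60 80 [ 1.03  0.71  2.03 -1.09  1.76  2.62] 0.0
-60 180 [ 1.03  0.71  2.03 -1.09  1.76 -1.92] 0.0
```

Run:
```python
from h import *; from fk import *
q0=np.array([.1,.6,2.1,-1.1,1.3,1.2])
for psi in (-110,-105,-100,-95,-90,-85):
  for p in (10,20,30,40):
    a=np.radians(p);c=np.radians(psi)
    X=[np.cos(c)*np.cos(a),np.sin(c)*np.cos(a),-np.sin(a)]; zj=np.array([-np.sin(c),np.cos(c),0])
    q,e=ik([.396,-.219,.045],frame(X,zj),q0)
    print(psi,p,q.round(2),round(e,4))
```

```text
-110 10 [ 0.07  0.8   2.13 -1.13  1.48  1.38] 0.0
-110 20 [ 0.04  0.69  2.14 -1.1   1.35  1.28] 0.0
-110 30 [-0.01  0.58  2.14 -1.05  1.22  1.16] 0.0
-110 40 [-0.07  0.49  2.14 -0.98  1.09  1.01] 0.0
-105 10 [ 0.09  0.79  2.18 -1.18  1.45  1.41] 0.0173
-105 20 [ 0.06  0.68  2.2  -1.17  1.32  1.31] 0.0
-105 30 [ 0.01  0.57  2.2  -1.12  1.18  1.18] 0.0
-105 40 [-0.06  0.47  2.19 -1.05  1.05  1.02] 0.0
-100 10 [ 0.11  0.78  2.19 -1.18  1.45  1.4 ] 0.0942
-100 20 [ 0.07  0.66  2.21 -1.18  1.3   1.29] 0.0635
-100 30 [ 0.02  0.55  2.24 -1.18  1.15  1.18] 0.0191
-100 40 [-0.05  0.45  2.24 -1.12  1.    1.03] 0.0
-95 10 [ 0.12  0.77  2.2  -1.18  1.44  1.38] 0.1707
-95 20 [ 0.08  0.65  2.22 -1.18  1.29  1.25] 0.1359
-95 30 [ 0.02  0.53  2.24 -1.18  1.13  1.12] 0.0844
-95 40 [-0.05  0.43  2.28 -1.18  0.97  1.01] 0.0178
-90 10 [ 0.14  0.76  2.2  -1.18  1.43  1.36] 0.2467
-90 20 [ 0.09  0.63  2.22 -1.18  1.27  1.2 ] 0.2073
-90 30 [ 0.02  0.5   2.25 -1.18  1.1   1.06] 0.1482
-90 40 [-0.06  0.4   2.28 -1.18  0.94  0.94] 0.0716
-85 10 [ 0.15  0.75  2.21 -1.18  1.41  1.34] 0.3222
-85 20 [ 0.1   0.6   2.23 -1.18  1.25  1.15] 0.2776
-85 30 [ 0.02  0.48  2.25 -1.18  1.07  0.99] 0.2099
-85 40 [-0.07  0.37  2.29 -1.18  0.9   0.85] 0.1227
```

```bash
cat >> h.py <<'E'
def head(psi,p,roll=0):
    a=np.radians(p);c=np.radians(psi)
    X=np.array([np.cos(c)*np.cos(a),np.sin(c)*np.cos(a),-np.sin(a)]); zj=np.array([-np.sin(c),np.cos(c),0])
    return frame(X,R.from_rotvec(X*np.radians(roll)).apply(zj))
def where():
    s=get_state(); Rm=rot(s["ee_rot"]); print("t",round(s["clock"],2),"gp",(s["position"]-Rm[:,0]*grip_depth).round(4),"x",Rm[:,0].round(3),"z",Rm[:,2].round(3),"q",s["qpos"].round(2),"F",s["contact_force"].round(1),"w",round(s["width"],4)); return s,Rm
CUP=np.array([.396,-.219,.042])
E
python3 - <<'E'
from h import *
where(); G=head(-104,28); plan(CUP+[0,0,.03]-.13*G[:,0],G,8)
E
```

```text
t 2.15 gp [0.3768 0.0528 0.2624] x [ 0.185 -0.583 -0.792] z [ 0.835  0.518 -0.186] q [ 0.51  0.06  1.94 -0.66  1.35  0.11] F [-0.1  0.2 -0. ] w 0.085
rot deg/row 6.383055758660335 mm/row 26.424457196464807
[0.213, -0.058, -0.03] [0.052, 0.039, -0.028]
[0.215, -0.05, -0.013] [0.052, 0.039, -0.028]
[0.217, -0.04, 0.003] [0.052, 0.039, -0.028]
[0.217, -0.029, 0.019] [0.052, 0.039, -0.028]
[0.215, -0.016, 0.033] [0.052, 0.039, -0.028]
[0.212, -0.003, 0.047] [0.052, 0.039, -0.028]
[0.208, 0.011, 0.059] [0.052, 0.039, -0.028]
[0.202, 0.027, 0.069] [0.052, 0.039, -0.028]
```

>>> arm_command(series=[{"dp":[0.213,-0.058,-0.03],"angular":[0.052,0.039,-0.028],"gripper":85},{"dp":[0.215,-0.05,-0.013],"angular":[0.052,0.039,-0.028],"gripper":85},{"dp":[0.217,-0.04,0.003],"angular":[0.052,0.039,-0.028],"gripper":85},{"dp":[0.217,-0.029,0.019],"angular":[0.052,0.039,-0.028],"gripper":85},{"dp":[0.215,-0.016,0.033],"angular":[0.052,0.039,-0.028],"gripper":85},{"dp":[0.212,-0.003,0.047],"angular":[0.052,0.039,-0.028],"gripper":85},{"dp":[0.208,0.011,0.059],"angular":[0.052,0.039,-0.028],"gripper":85},{"dp":[0.202,0.027,0.069],"angular":[0.052,0.039,-0.028],"gripper":85}])

```text
clock: 3.15
position: [0.4236, -0.1312, 0.1279]
ee_rot: [0.559, -0.274, 0.643, -0.445]
contact_force: [0.8, -0.0, -0.4]
width: 0.0851
```

Run:
```python
from h import *
where(); g,P=cloud("wrist"); cv2.imwrite("pics/w1.png",g["image"]); 
q=P.reshape(-1,3); m=(q[:,2]>.045)&(q[:,2]<.08)&(abs(q[:,0]-.396)<.05)&(abs(q[:,1]+.219)<.05); q=q[m]; print(len(q),q.min(0) if len(q) else 0,q.max(0) if len(q) else 0)
G=head(-104,28); plan(CUP+.004*G[:,0],G,8)
```

```text
t 3.15 gp [ 0.4278 -0.1153  0.1368] x [-0.224 -0.851 -0.475] z [ 0.964 -0.266  0.023] q [ 0.21  0.55  1.95 -0.92  1.43  1.03] F [ 0.8 -0.  -0.4] w 0.0851
3697 [ 0.36233705 -0.24811802  0.04500231] [ 0.42359674 -0.1863289   0.0679652 ]
rot deg/row 0.2557391688602855 mm/row 18.17939643136586
[0.148, 0.031, -0.007] [-0.003, -0.001, -0.0]
[0.148, 0.031, -0.007] [-0.003, -0.001, -0.0]
[0.148, 0.031, -0.007] [-0.003, -0.001, -0.0]
[0.148, 0.031, -0.007] [-0.003, -0.001, -0.0]
[0.148, 0.032, -0.007] [-0.003, -0.001, -0.0]
[0.148, 0.032, -0.007] [-0.003, -0.001, -0.0]
[0.148, 0.032, -0.007] [-0.003, -0.001, -0.0]
[0.148, 0.032, -0.008] [-0.003, -0.001, -0.0]
```

View pics/w1.png

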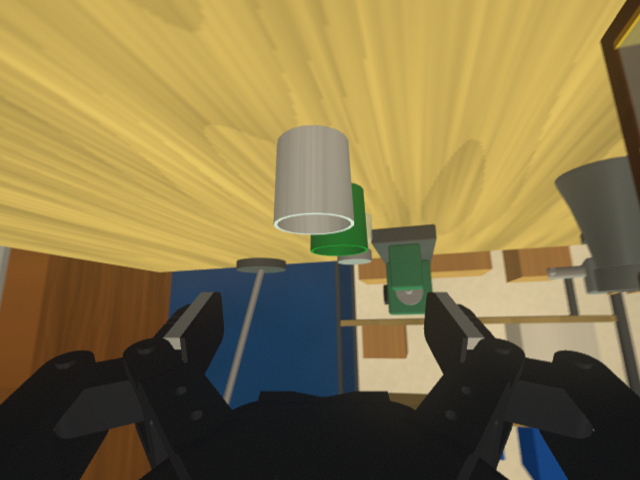

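The cup is straight ahead at (313,180), clear of the green one. The wrist cloud puts its centre at about (0.393,-0.217). The wrist camera sits under the gripper, so I'm checking its offset against bench clearance.

```bash
sed -i 's/CUP=.*/CUP=np.array([.3945,-.218,.044])/' h.py
python3 - <<'E'
from h import *
g=get_image("wrist"); print(g["mount"].round(3)); G=head(-104,28)
c=CUP+.004*G[:,0]+G@(g["mount"][:3,3]+[grip_depth,0,0]); print("cam at grasp",c)
plan(CUP+.004*G[:,0],G,8)
plan(CUP+[0,0,.02]-.08*G[:,0],G,3)
E
```

```text
[[ 0.     0.267 -0.964 -0.143]
 [-0.     0.964  0.267  0.068]
 [ 1.     0.     0.    -0.   ]
 [ 0.     0.     0.     1.   ]]
cam at grasp [ 0.42775864 -0.08355821  0.04034416]
rot deg/row 0.2276192398673657 mm/row 18.112740065483603
[0.148, 0.03, -0.007] [-0.002, -0.001, -0.001]
[0.148, 0.03, -0.007] [-0.002, -0.001, -0.001]
[0.148, 0.03, -0.007] [-0.002, -0.001, -0.001]
[0.148, 0.031, -0.008] [-0.002, -0.001, -0.001]
[0.148, 0.031, -0.008] [-0.002, -0.001, -0.001]
[0.148, 0.031, -0.008] [-0.002, -0.001, -0.001]
[0.147, 0.031, -0.008] [-0.002, -0.001, -0.001]
[0.147, 0.031, -0.008] [-0.002, -0.001, -0.001]
rot deg/row 0.6069846396463086 mm/row 16.788063241724988
[0.134, 0.033, -0.021] [-0.006, -0.003, -0.001]
[0.134, 0.033, -0.021] [-0.006, -0.003, -0.001]
[0.134, 0.034, -0.022] [-0.006, -0.003, -0.001]
```

>>> arm_command(series=[{"dp":[0.148,0.03,-0.007],"angular":[0,0,0],"gripper":85},{"dp":[0.148,0.03,-0.007],"angular":[0,0,0],"gripper":85},{"dp":[0.148,0.03,-0.007],"angular":[0,0,0],"gripper":85},{"dp":[0.148,0.03,-0.007],"angular":[0,0,0],"gripper":85},{"dp":[0.148,0.03,-0.008],"angular":[0,0,0],"gripper":85},{"dp":[0.148,0.03,-0.008],"angular":[0,0,0],"gripper":85},{"dp":[0.148,0.03,-0.008],"angular":[0,0,0],"gripper":85},{"dp":[0.13,0.03,-0.008],"angular":[0,0,0],"gripper":85}])

```text
clock: 4.25
position: [0.387, -0.2416, 0.0303]
ee_rot: [0.561, -0.274, 0.644, -0.443]
contact_force: [0.5, -1.0, 0.3]
width: 0.085
```

Run:
```python
from h import *
s,Rm=where(); G=head(-104,28); p=s["position"]-Rm[:,0]*grip_depth; print("cup in tool", Rm.T@(CUP-p)); plan(CUP+.004*G[:,0],G,1)
```

```text
t 4.25 gp [ 0.3911 -0.2257  0.0393] x [-0.222 -0.849 -0.48 ] z [ 0.964 -0.263  0.02 ] q [-0.    0.68  2.15 -1.18  1.17  1.27] F [ 0.5 -1.   0.3] w 0.085
cup in tool [-0.00954103 -0.00012159  0.00131975]
rot deg/row 1.857534542015827 mm/row 5.7084896333745885
[-0.046, -0.003, 0.013] [-0.018, -0.006, -0.008]
```

>>> arm_command(series=[{"dp":[-0.03,0,0.011],"angular":[0,0,0],"gripper":85},{"dp":[0,0,0],"angular":[0,0,0],"gripper":50},{"dp":[0,0,0],"angular":[0,0,0],"gripper":50},{"dp":[0,0,0],"angular":[0,0,0],"gripper":50},{"dp":[0,0,0],"angular":[0,0,0],"gripper":50},{"dp":[0,0,0],"angular":[0,0,0],"gripper":50},{"dp":[0,0,0],"angular":[0,0,0],"gripper":50},{"dp":[0,0,0],"angular":[0,0,0],"gripper":50}], grip_force=40)

```text
clock: 5.25
position: [0.3891, -0.2386, 0.0314]
ee_rot: [0.561, -0.273, 0.645, -0.442]
contact_force: [-0.1, -0.6, -1.7]
width: 0.0604
```

Run:
```python
from h import *; from fk import *
s,Rm=where(); p=s["position"]-Rm[:,0]*grip_depth; print(s["qpos"][3])
q=s["qpos"]
for k,(gp,Rt) in enumerate([(p+[0,.0,.1],Rm),([.385,0,.2],head(-95,20)),([.38,.21,.2],head(-90,15)),([.38,.212,.13],head(-90,10,-140)),([.38,.212,.13],head(-90,10,-155))]):
    q,e=ik(gp,Rt,q); print(q.round(2),round(e,4))
Rl=rot(s["ee_rot"]); plan(p+[.0,.03,.09],Rl,4)
```

```text
t 5.25 gp [ 0.3932 -0.2227  0.0404] x [-0.222 -0.848 -0.481] z [ 0.965 -0.263  0.02 ] q [ 0.    0.68  2.14 -1.17  1.17  1.26] F [-0.1 -0.6 -1.7] w 0.0604
-1.1669598451155092
[ 0.01  0.41  2.13 -1.07  1.3   1.  ] 0.0
[ 0.54  0.45  2.01 -0.87  1.65  1.04] 0.0
[ 0.86  0.65  1.7  -0.74  1.92  1.05] 0.0
[ 0.87  0.77  1.74 -0.73  1.88 -1.28] 0.0
[ 0.87  0.77  1.74 -0.73  1.88 -1.54] 0.0
rot deg/row 0.0 mm/row 23.717082451262847
[-0.143, -0.136, -0.013] [0.0, 0.0, 0.0]
[-0.143, -0.136, -0.013] [0.0, 0.0, 0.0]
[-0.143, -0.136, -0.013] [0.0, 0.0, 0.0]
[-0.143, -0.136, -0.013] [0.0, 0.0, 0.0]
```

>>> arm_command(series=[{"dp":[-0.05,-0.09,0.0],"angular":[0,0,0],"gripper":50},{"dp":[-0.09,-0.17,0.0],"angular":[0,0,0],"gripper":50},{"dp":[-0.1,-0.18,0.0],"angular":[0,0,0],"gripper":50},{"dp":[-0.1,-0.18,0.0],"angular":[0,0,0],"gripper":50},{"dp":[-0.1,-0.18,0.0],"angular":[0,0,0],"gripper":50},{"dp":[-0.1,-0.18,0.0],"angular":[0,0,0],"gripper":50},{"dp":[-0.05,-0.09,0.0],"angular":[0,0,0],"gripper":50},{"dp":[0,0,0],"angular":[0,0,0],"gripper":50}])

```text
clock: 6.25
position: [0.3847, -0.2366, 0.1845]
ee_rot: [0.562, -0.271, 0.645, -0.441]
contact_force: [-0.1, -0.1, -2.3]
width: 0.0599
```

Run:
```python
from h import *
where(); g,P=cloud("side"); cv2.imwrite("pics/s2.png",cv2.resize(g["image"][200:440,200:520],(640,480)))
plan([.375,.205,.19],head(-90,15),16)
```

```text
t 6.25 gp [ 0.3888 -0.2208  0.1936] x [-0.222 -0.845 -0.486] z [ 0.964 -0.265  0.02 ] q [ 0.    0.39  2.04 -1.05  1.35  0.89] F [-0.1 -0.1 -2.3] w 0.0599
rot deg/row 1.2971023238479487 mm/row 26.627536775073352
[-0.185, 0.101, -0.063] [-0.005, -0.01, -0.01]
[-0.188, 0.099, -0.06] [-0.005, -0.01, -0.01]
[-0.19, 0.096, -0.056] [-0.005, -0.01, -0.01]
[-0.192, 0.094, -0.053] [-0.005, -0.01, -0.01]
[-0.195, 0.091, -0.049] [-0.005, -0.01, -0.01]
[-0.197, 0.089, -0.045] [-0.005, -0.01, -0.01]
[-0.199, 0.086, -0.042] [-0.005, -0.01, -0.01]
[-0.201, 0.083, -0.038] [-0.005, -0.01, -0.01]
[-0.203, 0.081, -0.034] [-0.005, -0.01, -0.01]
[-0.204, 0.078, -0.031] [-0.005, -0.01, -0.01]
[-0.206, 0.075, -0.027] [-0.005, -0.01, -0.01]
[-0.208, 0.072, -0.023] [-0.005, -0.01, -0.01]
[-0.209, 0.069, -0.019] [-0.005, -0.01, -0.01]
[-0.21, 0.066, -0.016] [-0.005, -0.01, -0.01]
[-0.212, 0.063, -0.012] [-0.005, -0.01, -0.01]
[-0.213, 0.06, -0.008] [-0.005, -0.01, -0.01]
```

View pics/s2.png

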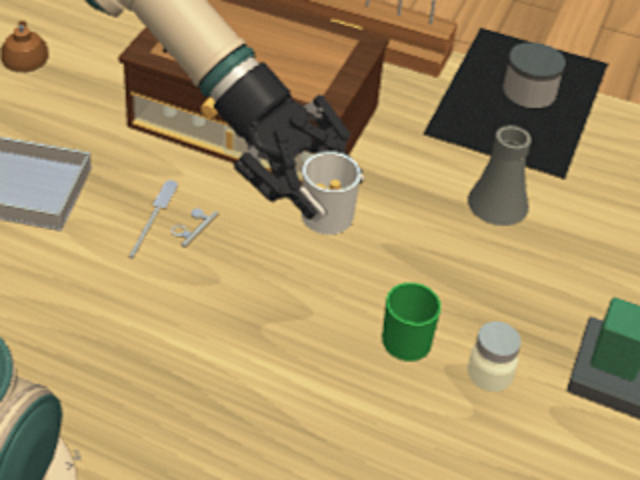

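The cup (330,190 in the crop) hangs upright in the jaws with the pilots in it. On to the tray.

>>> arm_command(series=[{"dp":[-0.1,0.05,-0.035],"angular":[-0.005,-0.01,-0.01],"gripper":50},{"dp":[-0.19,0.1,-0.06],"angular":[-0.005,-0.01,-0.01],"gripper":50},{"dp":[-0.28,0.14,-0.08],"angular":[-0.007,-0.014,-0.014],"gripper":50},{"dp":[-0.28,0.14,-0.08],"angular":[-0.007,-0.014,-0.014],"gripper":50},{"dp":[-0.28,0.13,-0.07],"angular":[-0.007,-0.014,-0.014],"gripper":50},{"dp":[-0.28,0.13,-0.06],"angular":[-0.007,-0.014,-0.014],"gripper":50},{"dp":[-0.28,0.12,-0.055],"angular":[-0.007,-0.014,-0.014],"gripper":50},{"dp":[-0.28,0.12,-0.05],"angular":[-0.007,-0.014,-0.014],"gripper":50}])

```text
clock: 7.3
position: [0.3733, 0.0377, 0.1722]
ee_rot: [0.559, -0.385, 0.593, -0.433]
contact_force: [0.4, -0.6, -2.1]
width: 0.0605
```

Run:
```python
from h import *
where()
plan([.375,.205,.15],head(-90,15),8)
```

```text
t 7.3 gp [0.3748 0.0553 0.1784] x [-0.079 -0.941 -0.33 ] z [ 0.996 -0.084  0.   ] q [ 0.63  0.58  1.92 -0.8   1.68  1.1 ] F [ 0.4 -0.6 -2.1] w 0.0605
rot deg/row 0.8044460698281094 mm/row 19.04179931218316
[-0.137, 0.078, -0.011] [-0.002, -0.006, -0.006]
[-0.138, 0.077, -0.01] [-0.002, -0.006, -0.006]
[-0.139, 0.075, -0.008] [-0.002, -0.006, -0.006]
[-0.139, 0.074, -0.006] [-0.002, -0.006, -0.006]
[-0.14, 0.073, -0.005] [-0.002, -0.006, -0.006]
[-0.141, 0.071, -0.003] [-0.002, -0.006, -0.006]
[-0.142, 0.07, -0.002] [-0.002, -0.006, -0.006]
[-0.142, 0.069, 0.0] [-0.002, -0.006, -0.006]
```

>>> arm_command(series=[{"dp":[-0.137,0.078,-0.011],"angular":[-0.002,-0.006,-0.006],"gripper":50},{"dp":[-0.138,0.077,-0.01],"angular":[-0.002,-0.006,-0.006],"gripper":50},{"dp":[-0.139,0.075,-0.008],"angular":[-0.002,-0.006,-0.006],"gripper":50},{"dp":[-0.14,0.074,-0.006],"angular":[-0.002,-0.006,-0.006],"gripper":50},{"dp":[-0.14,0.073,-0.005],"angular":[-0.002,-0.006,-0.006],"gripper":50},{"dp":[-0.14,0.07,-0.003],"angular":[-0.002,-0.006,-0.006],"gripper":50},{"dp":[-0.14,0.07,0],"angular":[-0.002,-0.006,-0.006],"gripper":50},{"dp":[-0.05,0.03,0],"angular":[0,0,0],"gripper":50}])

```text
clock: 8.3
position: [0.3757, 0.1833, 0.1423]
ee_rot: [0.559, -0.428, 0.565, -0.431]
contact_force: [0.1, -0.6, -2.0]
width: 0.0608
```

Run:
```python
from h import *
s,Rm=where(); p=s["position"]-Rm[:,0]*grip_depth
# descend/roll: pure roll about tool x
plan([.378,.208,.125],Rm@R.from_rotvec([np.radians(-70),0,0]).as_matrix(),8)
u=np.array([-np.sin(0),0,0])
```

```text
t 8.3 gp [0.3759 0.2014 0.1472] x [-0.01  -0.965 -0.262] z [ 1.    -0.009 -0.004] q [ 0.85  0.75  1.7  -0.71  1.84  1.12] F [ 0.1 -0.6 -2. ] w 0.0608
rot deg/row 8.750000000000002 mm/row 2.902810887006233
[-0.001, 0.024, 0.002] [-0.097, 0.0, 0.0]
[-0.001, 0.023, 0.006] [-0.097, 0.0, 0.0]
[-0.001, 0.022, 0.009] [-0.097, 0.0, 0.0]
[-0.001, 0.021, 0.013] [-0.097, 0.0, 0.0]
[-0.001, 0.018, 0.016] [-0.097, 0.0, 0.0]
[-0.001, 0.016, 0.018] [-0.097, 0.0, 0.0]
[-0.001, 0.013, 0.02] [-0.097, 0.0, 0.0]
[-0.001, 0.01, 0.022] [-0.097, 0.0, 0.0]
```

>>> arm_command(series=[{"dp":[0,0.024,0.002],"angular":[-0.097,0,0],"gripper":50},{"dp":[0,0.023,0.006],"angular":[-0.097,0,0],"gripper":50},{"dp":[0,0.022,0.009],"angular":[-0.097,0,0],"gripper":50},{"dp":[0,0.021,0.013],"angular":[-0.097,0,0],"gripper":50},{"dp":[0,0.018,0.016],"angular":[-0.097,0,0],"gripper":50},{"dp":[0,0.016,0.018],"angular":[-0.097,0,0],"gripper":50},{"dp":[0,0.013,0.02],"angular":[-0.097,0,0],"gripper":50},{"dp":[0,0.01,0.022],"angular":[-0.097,0,0],"gripper":50}])

```text
clock: 9.3
position: [0.3777, 0.1903, 0.1203]
ee_rot: [0.199, -0.675, 0.711, -0.017]
contact_force: [0.6, -0.0, -3.0]
width: 0.0607
```

Run:
```python
from h import *
s,Rm=where()
plan([.378,.208,.11],head(-90,8,-152),8)
```

```text
t 9.3 gp [0.3779 0.2083 0.1251] x [-0.01  -0.966 -0.26 ] z [ 0.307  0.244 -0.92 ] q [ 0.85  0.78  1.69 -0.71  1.83 -0.12] F [ 0.6 -0.  -3. ] w 0.0607
rot deg/row 10.010601032808601 mm/row 1.8903663274971465
[0.004, 0.005, 0.012] [-0.111, 0.01, 0.003]
[0.004, 0.002, 0.013] [-0.111, 0.01, 0.003]
[0.004, -0.0, 0.013] [-0.111, 0.01, 0.003]
[0.004, -0.003, 0.012] [-0.111, 0.01, 0.003]
[0.003, -0.005, 0.012] [-0.111, 0.01, 0.003]
[0.003, -0.008, 0.01] [-0.111, 0.01, 0.003]
[0.003, -0.01, 0.009] [-0.111, 0.01, 0.003]
[0.003, -0.012, 0.007] [-0.111, 0.01, 0.003]
```

>>> arm_command(series=[{"dp":[0.004,0.005,0.012],"angular":[-0.1,0.01,0.003],"gripper":50},{"dp":[0.004,0.002,0.013],"angular":[-0.1,0.01,0.003],"gripper":50},{"dp":[0.004,0,0.013],"angular":[-0.1,0.01,0.003],"gripper":50},{"dp":[0.004,-0.003,0.012],"angular":[-0.111,0.01,0.003],"gripper":50},{"dp":[0.003,-0.005,0.012],"angular":[-0.111,0.01,0.003],"gripper":50},{"dp":[0.003,-0.008,0.01],"angular":[-0.111,0.01,0.003],"gripper":50},{"dp":[0.003,-0.01,0.009],"angular":[-0.111,0.01,0.003],"gripper":50},{"dp":[0.003,-0.012,0.007],"angular":[-0.111,0.01,0.003],"gripper":50}])

```text
clock: 10.3
position: [0.3793, 0.1892, 0.1092]
ee_rot: [0.32, 0.629, -0.582, -0.403]
contact_force: [0.3, 0.6, -0.5]
width: 0.0604
```

>>> arm_command(series=[{"dp":[0,0,0],"angular":[-0.03,0,0],"gripper":50},{"dp":[0,0,0],"angular":[0,0,0],"gripper":50},{"dp":[0,0,0],"angular":[0,0,0],"gripper":50},{"dp":[0,0,0],"angular":[0,0,0],"gripper":50},{"dp":[0,0,0],"angular":[0,0,0],"gripper":50},{"dp":[0,0,0],"angular":[0,0,0],"gripper":50},{"dp":[0,0,0],"angular":[0,0,0],"gripper":50},{"dp":[0,0,0],"angular":[0,0,0],"gripper":50}])

```text
clock: 11.3
position: [0.3794, 0.1891, 0.1106]
ee_rot: [0.335, 0.621, -0.574, -0.416]
contact_force: [-1.1, 0.2, -1.2]
width: 0.0606
```

Run:
```python
from h import *
where(); g,P=cloud("side"); g2,P2=cloud("top")
a=cv2.resize(g["image"][200:350,120:320],(400,300),interpolation=cv2.INTER_CUBIC);b=cv2.resize(g2["image"][275:375,160:293],(400,300),interpolation=cv2.INTER_CUBIC)
cv2.imwrite("pics/s3.png",np.hstack([a,b]))
```

```text
t 11.3 gp [0.3795 0.2076 0.1131] x [-0.004 -0.991 -0.132] z [-0.901  0.061 -0.429] q [ 0.86  0.87  1.68 -0.74  1.89 -1.51] F [-1.1  0.2 -1.2] w 0.0606
```

View pics/s3.png

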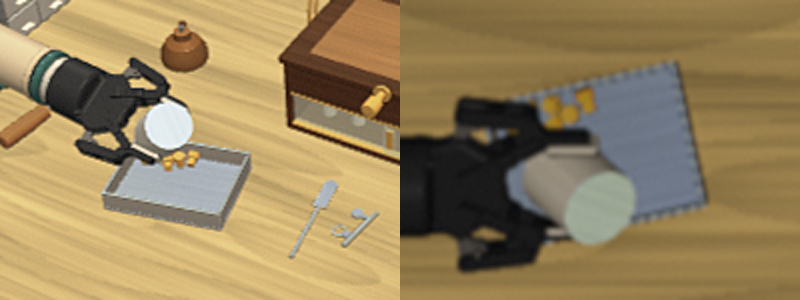

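The cup is upside down over the tray and the pilots show at about (180,160) in the left panel. I'll roll it back and count.

Run:
```python
from h import *
plan([.375,.14,.17],head(-92,18),16)
```

```text
rot deg/row 9.677565981767712 mm/row 5.5311727494434715
[0.031, 0.032, -0.01] [0.107, -0.009, 0.004]
[0.031, 0.03, -0.016] [0.107, -0.009, 0.004]
[0.031, 0.026, -0.021] [0.107, -0.009, 0.004]
[0.031, 0.021, -0.025] [0.107, -0.009, 0.004]
[0.03, 0.016, -0.029] [0.107, -0.009, 0.004]
[0.03, 0.011, -0.031] [0.107, -0.009, 0.004]
[0.029, 0.005, -0.033] [0.107, -0.009, 0.004]
[0.029, -0.002, -0.033] [0.107, -0.009, 0.004]
[0.028, -0.008, -0.033] [0.107, -0.009, 0.004]
[0.028, -0.014, -0.031] [0.107, -0.009, 0.004]
[0.027, -0.019, -0.029] [0.107, -0.009, 0.004]
[0.027, -0.025, -0.026] [0.107, -0.009, 0.004]
[0.026, -0.029, -0.021] [0.107, -0.009, 0.004]
[0.025, -0.033, -0.016] [0.107, -0.009, 0.004]
[0.025, -0.036, -0.011] [0.107, -0.009, 0.004]
[0.025, -0.037, -0.005] [0.107, -0.009, 0.004]
```

>>> arm_command(series=[{"dp":[0.02,0.06,-0.02],"angular":[0.107,-0.009,0.004],"gripper":50},{"dp":[0.02,0.06,-0.03],"angular":[0.107,-0.009,0.004],"gripper":50},{"dp":[0.02,0.03,-0.04],"angular":[0.107,-0.009,0.004],"gripper":50},{"dp":[0.02,0.021,-0.04],"angular":[0.107,-0.009,0.004],"gripper":50},{"dp":[0.03,0.016,-0.04],"angular":[0.107,-0.009,0.004],"gripper":50},{"dp":[0.03,0.011,-0.031],"angular":[0.107,-0.009,0.004],"gripper":50},{"dp":[0.03,0.005,-0.033],"angular":[0.107,-0.009,0.004],"gripper":50},{"dp":[0.03,0,-0.033],"angular":[0.107,-0.009,0.004],"gripper":50}])

```text
clock: 12.4
position: [0.3761, 0.1581, 0.1509]
ee_rot: [0.16, -0.655, 0.739, -0.023]
contact_force: [0.4, 0.8, -2.2]
width: 0.0609
```

>>> arm_command(series=[{"dp":[0.03,-0.008,-0.033],"angular":[0.107,-0.009,0.004],"gripper":50},{"dp":[0.03,-0.014,-0.031],"angular":[0.107,-0.009,0.004],"gripper":50},{"dp":[0.1,-0.02,-0.03],"angular":[0.107,-0.009,0.004],"gripper":50},{"dp":[0.1,-0.025,-0.026],"angular":[0.107,-0.009,0.004],"gripper":50},{"dp":[0.1,-0.03,-0.02],"angular":[0.107,-0.009,0.004],"gripper":50},{"dp":[0.1,-0.03,-0.016],"angular":[0.107,-0.009,0.004],"gripper":50},{"dp":[0.1,-0.03,-0.01],"angular":[0.107,-0.009,0.004],"gripper":50},{"dp":[0.1,-0.03,-0.005],"angular":[0.107,-0.009,0.004],"gripper":50}])

```text
clock: 13.4
position: [0.3685, 0.0712, 0.1623]
ee_rot: [0.582, -0.382, 0.558, -0.452]
contact_force: [0.2, 0.0, -1.4]
width: 0.0604
```

Run:
```python
from h import *
where()
plan([.3885,-.2185,.16],head(-105,28.5),16)
```

```text
t 13.4 gp [0.3691 0.089  0.168 ] x [-0.031 -0.952 -0.305] z [ 0.995 -0.06   0.086] q [ 0.71  0.62  1.9  -0.79  1.7   1.21] F [ 0.2  0.  -1.4] w 0.0604
rot deg/row 1.0095912776098113 mm/row 19.26553587893931
[0.153, -0.041, 0.017] [0.0, 0.009, 0.007]
[0.153, -0.043, 0.019] [0.0, 0.009, 0.007]
[0.152, -0.045, 0.021] [0.0, 0.009, 0.007]
[0.151, -0.047, 0.023] [0.0, 0.009, 0.007]
[0.15, -0.048, 0.025] [0.0, 0.009, 0.007]
[0.149, -0.05, 0.027] [0.0, 0.009, 0.007]
[0.148, -0.051, 0.03] [0.0, 0.009, 0.007]
[0.147, -0.053, 0.032] [0.0, 0.009, 0.007]
[0.146, -0.055, 0.034] [0.0, 0.009, 0.007]
[0.145, -0.056, 0.036] [0.0, 0.009, 0.007]
[0.144, -0.058, 0.038] [0.0, 0.009, 0.007]
[0.142, -0.06, 0.04] [0.0, 0.009, 0.007]
[0.141, -0.061, 0.041] [0.0, 0.009, 0.007]
[0.14, -0.063, 0.043] [0.0, 0.009, 0.007]
[0.138, -0.064, 0.045] [0.0, 0.009, 0.007]
[0.137, -0.066, 0.047] [0.0, 0.009, 0.007]
```

>>> arm_command(series=[{"dp":[0.2,-0.06,0.02],"angular":[0,0.018,0.014],"gripper":50},{"dp":[0.3,-0.09,0.04],"angular":[0,0.018,0.014],"gripper":50},{"dp":[0.3,-0.095,0.048],"angular":[0,0.018,0.014],"gripper":50},{"dp":[0.295,-0.1,0.055],"angular":[0,0.018,0.014],"gripper":50},{"dp":[0.29,-0.11,0.06],"angular":[0,0.018,0.014],"gripper":50},{"dp":[0.29,-0.11,0.07],"angular":[0,0.018,0.014],"gripper":50},{"dp":[0.28,-0.12,0.08],"angular":[0,0.018,0.014],"gripper":50},{"dp":[0.28,-0.13,0.09],"angular":[0,0.018,0.014],"gripper":50}])

```text
clock: 14.4
position: [0.3795, -0.227, 0.1505]
ee_rot: [0.554, -0.276, 0.653, -0.437]
contact_force: [0.7, -0.4, -1.1]
width: 0.0607
```

Run:
```python
from h import *
s,Rm=where(); g2,P2=cloud("top")
b=cv2.resize(g2["image"][285:370,170:290],(480,340),interpolation=cv2.INTER_CUBIC)
a=cv2.resize(g2["image"][285:370,370:430],(240,340),interpolation=cv2.INTER_CUBIC)
cv2.imwrite("pics/t4.png",np.hstack([b,a]))
plan([.391,-.2215,.0455],head(-104.5,28.7),16)
q=P2.reshape(-1,3); q=q[(q[:,2]>.12)&(abs(q[:,0]-.39)<.06)&(abs(q[:,1]+.22)<.08)]; print(len(q))
```

```text
t 14.4 gp [ 0.3839 -0.2112  0.1595] x [-0.234 -0.844 -0.482] z [ 0.964 -0.265 -0.005] q [ 0.02  0.45  2.08 -1.05  1.32  0.96] F [ 0.7 -0.4 -1.1] w 0.0607
rot deg/row 0.06591401285088742 mm/row 7.225343140823694
[0.031, 0.051, 0.005] [-0.0, -0.001, 0.0]
[0.031, 0.051, 0.005] [-0.0, -0.001, 0.0]
[0.031, 0.051, 0.005] [-0.0, -0.001, 0.0]
[0.031, 0.051, 0.005] [-0.0, -0.001, 0.0]
[0.031, 0.051, 0.005] [-0.0, -0.001, 0.0]
[0.031, 0.051, 0.005] [-0.0, -0.001, 0.0]
[0.031, 0.051, 0.005] [-0.0, -0.001, 0.0]
[0.031, 0.051, 0.005] [-0.0, -0.001, 0.0]
[0.031, 0.051, 0.005] [-0.0, -0.001, 0.0]
[0.031, 0.051, 0.005] [-0.0, -0.001, 0.0]
[0.031, 0.051, 0.005] [-0.0, -0.001, 0.0]
[0.031, 0.051, 0.005] [-0.0, -0.001, 0.0]
[0.031, 0.051, 0.005] [-0.0, -0.001, 0.0]
[0.031, 0.051, 0.005] [-0.0, -0.001, 0.0]
[0.031, 0.051, 0.005] [-0.0, -0.001, 0.0]
[0.031, 0.051, 0.005] [-0.0, -0.001, 0.0]
1739
```

View pics/t4.png

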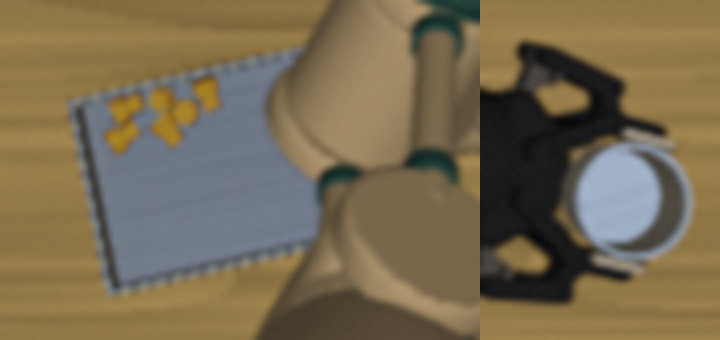

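All six pilots lie in the tray (crop x 105–220, y 75–150) and the cup is empty. Lowering the cup at its old place.

>>> arm_command(series=[{"dp":[0.062,0.102,0.01],"angular":[0.003,0,0],"gripper":50},{"dp":[0.062,0.102,0.01],"angular":[0.003,0,0],"gripper":50},{"dp":[0.062,0.102,0.01],"angular":[0.003,0,0],"gripper":50},{"dp":[0.062,0.102,0.01],"angular":[0.003,0,0],"gripper":50},{"dp":[0.062,0.102,0.01],"angular":[0.003,0,0],"gripper":50},{"dp":[0.062,0.102,0.01],"angular":[0.003,0,0],"gripper":50},{"dp":[0.06,0.1,0.01],"angular":[0,0,0],"gripper":50},{"dp":[0,0,0],"angular":[0,0,0],"gripper":50}])

```text
clock: 15.45
position: [0.3864, -0.2326, 0.0428]
ee_rot: [0.557, -0.269, 0.647, -0.446]
contact_force: [-0.5, -0.3, -0.4]
width: 0.0606
```

Run:
```python
from h import *
s,Rm=where(); p=s["position"]-Rm[:,0]*grip_depth
print(s["qpos"][3]); plan(p-[0,0,p[2]-.041],Rm,4)
```

```text
t 15.45 gp [ 0.3908 -0.2169  0.0518] x [-0.235 -0.845 -0.481] z [ 0.961 -0.277  0.018] q [ 0.01  0.66  2.13 -1.13  1.19  1.23] F [-0.5 -0.3 -0.4] w 0.0606
-1.1321070956322874
rot deg/row 0.0 mm/row 2.710349232642512
[0.011, 0.02, -0.0] [0.0, 0.0, 0.0]
[0.011, 0.02, -0.0] [0.0, 0.0, 0.0]
[0.011, 0.02, -0.0] [0.0, 0.0, 0.0]
[0.011, 0.02, -0.0] [0.0, 0.0, 0.0]
```

>>> arm_command(series=[{"dp":[0.011,0.02,0],"angular":[0,0,0],"gripper":50},{"dp":[0.011,0.02,0],"angular":[0,0,0],"gripper":50},{"dp":[0.011,0.02,0],"angular":[0,0,0],"gripper":50},{"dp":[0.011,0.02,0],"angular":[0,0,0],"gripper":50},{"dp":[0.006,0.01,0],"angular":[0,0,0],"gripper":50},{"dp":[0,0,0],"angular":[0,0,0],"gripper":50},{"dp":[0,0,0],"angular":[0,0,0],"gripper":50},{"dp":[0,0,0],"angular":[0,0,0],"gripper":50}])

```text
clock: 16.45
position: [0.3869, -0.2329, 0.0315]
ee_rot: [0.557, -0.269, 0.646, -0.447]
contact_force: [0.9, -0.3, -0.9]
width: 0.0601
```

Run:
```python
from h import *
where()
g,P=cloud("side"); q=P.reshape(-1,3); q=q[(abs(q[:,0]-.393)<.05)&(abs(q[:,1]+.22)<.05)&(q[:,2]<.085)]; r=q[q[:,2]>.062]; print(len(r),np.linalg.lstsq(np.c_[r[:,:2],np.ones(len(r))],r[:,2],rcond=None)[0],r.max(0))
```

```text
t 16.45 gp [ 0.3913 -0.217   0.0404] x [-0.234 -0.846 -0.48 ] z [ 0.961 -0.277  0.02 ] q [ 0.01  0.68  2.14 -1.14  1.18  1.26] F [ 0.9 -0.3 -0.9] w 0.0601
378 [0.06900076 0.16974564 0.07617377] [ 0.44068189 -0.17002508  0.08477867]
```

>>> arm_command(series=[{"dp":[0.008,0.015,0],"angular":[0,0,0],"gripper":50},{"dp":[0,0,0],"angular":[0,0,0],"gripper":50},{"dp":[0,0,0],"angular":[0,0,0],"gripper":50},{"dp":[0,0,0],"angular":[0,0,0],"gripper":68},{"dp":[0,0,0],"angular":[0,0,0],"gripper":80},{"dp":[0,0,0],"angular":[0,0,0],"gripper":85},{"dp":[0,0,0],"angular":[0,0,0],"gripper":85},{"dp":[0,0,0],"angular":[0,0,0],"gripper":85}])

```text
clock: 17.5
position: [0.3869, -0.2335, 0.0312]
ee_rot: [0.557, -0.271, 0.645, -0.448]
contact_force: [0.4, 1.0, -0.5]
width: 0.0852
```

Run:
```python
from h import *
s,Rm=where(); p=s["position"]-Rm[:,0]*grip_depth
plan(p-.12*Rm[:,0]+[0,0,.0],Rm,6)
```

```text
t 17.5 gp [ 0.3912 -0.2177  0.0401] x [-0.234 -0.848 -0.476] z [ 0.961 -0.277  0.021] q [ 0.01  0.69  2.14 -1.15  1.19  1.27] F [ 0.4  1.  -0.5] w 0.0852
rot deg/row 0.0 mm/row 20.0
[-0.167, -0.0, -0.0] [0.0, 0.0, 0.0]
[-0.167, -0.0, -0.0] [0.0, 0.0, 0.0]
[-0.167, -0.0, 0.0] [0.0, 0.0, 0.0]
[-0.167, -0.0, -0.0] [0.0, 0.0, 0.0]
[-0.167, 0.0, -0.0] [0.0, 0.0, 0.0]
[-0.167, -0.0, 0.0] [0.0, 0.0, 0.0]
```

>>> arm_command(series=[{"dp":[-0.1,0,0],"angular":[0,0,0],"gripper":85},{"dp":[-0.167,0,0],"angular":[0,0,0],"gripper":85},{"dp":[-0.167,0,0],"angular":[0,0,0],"gripper":85},{"dp":[-0.167,0,0],"angular":[0,0,0],"gripper":85},{"dp":[-0.167,0,0],"angular":[0,0,0],"gripper":85},{"dp":[-0.2,-0.2,0],"angular":[0,0,0],"gripper":85},{"dp":[-0.2,-0.3,0],"angular":[0,0,0],"gripper":85},{"dp":[-0.2,-0.3,0],"angular":[0,0,0],"gripper":85}])

```text
clock: 18.5
position: [0.4118, -0.1303, 0.1978]
ee_rot: [0.555, -0.272, 0.648, -0.446]
contact_force: [-0.3, 0.6, -1.0]
width: 0.0851
```

Run:
```python
from h import *; from fk import *
s,Rm=where()
g,P=cloud("side"); q=P.reshape(-1,3); q=q[(abs(q[:,0]-.393)<.05)&(abs(q[:,1]+.22)<.05)&(q[:,2]<.085)]; r=q[q[:,2]>.062]; print("cup rim",len(r),r.mean(0),r[:,2].min(),r[:,2].max())
S=P[225:335,225:420].reshape(-1,3)
# chest yaw & position from lid: edges of lid top
g,P=cloud("top"); m=(P[...,2]>.124)&(P[...,2]<.142); m[:, :240]=0;m[:,390:]=0;m[:165]=0;m[262:]=0
c,_=cv2.findContours(m.astype(np.uint8),cv2.RETR_EXTERNAL,cv2.CHAIN_APPROX_NONE); c=max(c,key=cv2.contourArea)
r=cv2.minAreaRect(c); b=cv2.boxPoints(r); print(b)
K=g["mtx"];V=g["view"];Ti=np.linalg.inv(V)
def on(u,v,z):
    d=Ti[:3,:3]@np.array([(u-K[0,2])/K[0,0],-(v-K[1,2])/K[1,1],-1]); o=Ti[:3,3]; return o+d*(z-o[2])/d[2]
w=[on(u,v,.132) for u,v in b]; print(np.round(w,4))
# IK for look poses: knob pregrasp tool down jaws along y
q=s["qpos"]
for gp in([.527,-.004,.22],[.527,-.004,.126],[.61,-.004,.30]):
  for z in([0,1,0],[0,-1,0]):
    print(gp,z,*[x for x in ik(gp,frame([0,0,-1],z),[0,.3,1.7,0,1.2,0])])
```

```text
t 18.5 gp [ 0.4163 -0.1144  0.2068] x [-0.236 -0.847 -0.477] z [ 0.961 -0.275  0.013] q [ 0.21  0.43  1.91 -0.89  1.53  0.9 ] F [-0.3  0.6 -1. ] w 0.0851
cup rim 125 [ 0.39070965 -0.21602449  0.06549301] 0.06201770706560217 0.0710294004184705
[[243. 165.]
 [381. 165.]
 [381. 261.]
 [243. 261.]]
[[ 0.7704  0.1567  0.132 ]
 [ 0.7697 -0.1612  0.132 ]
 [ 0.5482 -0.1576  0.132 ]
 [ 0.5492  0.1546  0.132 ]]
[0.527, -0.004, 0.22] [0, 1, 0] [-1.41955920e-01  2.18787150e-01  1.65898246e+00 -5.90944027e-11
  1.26382305e+00 -1.71275225e+00] 3.6657558514819263e-10
[0.527, -0.004, 0.22] [0, -1, 0] [-1.41955920e-01  2.18787150e-01  1.65898246e+00  5.74146021e-13
  1.26382305e+00  1.42884041e+00] 7.349519354264122e-12
[0.527, -0.004, 0.126] [0, 1, 0] [-1.41955920e-01  2.79637989e-01  1.81575965e+00 -2.94100099e-10
  1.04619501e+00 -1.71275225e+00] 1.4873436515493354e-09
[0.527, -0.004, 0.126] [0, -1, 0] [-1.41955920e-01  2.79637990e-01  1.81575965e+00  2.04477343e-12
  1.04619501e+00  1.42884041e+00] 1.6445158980453767e-11
[0.61, -0.004, 0.3] [0, 1, 0] [-1.22552442e-01  3.25241672e-01  1.31715244e+00  4.50210995e-11
  1.49919854e+00 -1.69334877e+00] 6.137907946879122e-10
[0.61, -0.004, 0.3] [0, -1, 0] [-1.22552442e-01  3.25241672e-01  1.31715244e+00  2.11695335e-12
  1.49919854e+00  1.44824389e+00] 4.0444155834505264e-11
```

Run:
```python
from h import *; from fk import *
s=get_state(); g=get_image("wrist"); Mt=g["mount"]; q0=s["qpos"]
aim=np.array([.68,.158,.175])
for psi in(-110,-90,-75):
  for p in (30,40):
    G=head(psi,p); c=G@Mt[:3,:3]@[0,0,-1]  # cam look dir
    cam=aim-.26*c; tcp=cam-G@Mt[:3,3]; gp=tcp-G[:,0]*grip_depth
    q,e=ik(gp,G,q0); print(psi,p,"cam",cam.round(3),"gp",gp.round(3),q.round(2),round(e,3))
```

```text
-110 30 cam [0.766 0.395 0.24 ] gp [0.718 0.261 0.237] [ 0.52  1.16  0.22 -0.99  2.39  0.32] 0.022
-110 40 cam [0.761 0.38  0.283] gp [0.714 0.249 0.255] [ 0.48  1.06  0.3  -0.79  2.33  0.43] 0.0
-90 30 cam [0.68 0.41 0.24] gp [0.68  0.268 0.237] [ 0.62  0.88  0.86 -0.88  1.99  0.5 ] 0.0
-90 40 cam [0.68  0.395 0.283] gp [0.68  0.255 0.255] [ 0.57  0.8   0.87 -0.76  1.93  0.47] 0.0
-75 30 cam [0.615 0.401 0.24 ] gp [0.652 0.264 0.237] [ 0.68  0.72  1.2  -0.93  1.73  0.52] 0.0
-75 40 cam [0.619 0.387 0.283] gp [0.655 0.252 0.255] [ 0.63  0.65  1.17 -0.8   1.68  0.43] 0.0
```

Run:
```python
from h import *; 
plan([.45,.22,.30],head(-88,36),7)
s=get_state(); Q=R.from_matrix(head(-88,36)).as_quat()
t=np.array([.45,.22,.30])+head(-88,36)[:,0]*grip_depth
plan([.672,.262,.25],head(-84,38),6,dict(ee_rot=[Q[3],*Q[:3]],position=t))
```

```text
rot deg/row 2.787505056838968 mm/row 49.81601435521761
[-0.399, 0.093, -0.064] [-0.017, -0.023, 0.012]
[-0.4, 0.102, -0.047] [-0.017, -0.023, 0.012]
[-0.399, 0.111, -0.03] [-0.017, -0.023, 0.012]
[-0.398, 0.119, -0.012] [-0.017, -0.023, 0.012]
[-0.396, 0.127, 0.005] [-0.017, -0.023, 0.012]
[-0.394, 0.134, 0.023] [-0.017, -0.023, 0.012]
[-0.39, 0.14, 0.041] [-0.017, -0.023, 0.012]
rot deg/row 0.7453257156883638 mm/row 38.567401318269354
[0.002, 0.085, 0.312] [-0.004, -0.006, 0.004]
[0.006, 0.083, 0.312] [-0.004, -0.006, 0.004]
[0.009, 0.081, 0.313] [-0.004, -0.006, 0.004]
[0.012, 0.078, 0.313] [-0.004, -0.006, 0.004]
[0.016, 0.076, 0.314] [-0.004, -0.006, 0.004]
[0.019, 0.074, 0.314] [-0.004, -0.006, 0.004]
```

>>> arm_command(series=[{"dp":[-0.399,0.093,-0.064],"angular":[-0.017,-0.023,0.012],"gripper":85},{"dp":[-0.4,0.1,-0.047],"angular":[-0.017,-0.023,0.012],"gripper":85},{"dp":[-0.4,0.11,-0.03],"angular":[-0.017,-0.023,0.012],"gripper":85},{"dp":[-0.4,0.12,-0.012],"angular":[-0.017,-0.023,0.012],"gripper":85},{"dp":[-0.4,0.127,0.005],"angular":[-0.017,-0.023,0.012],"gripper":85},{"dp":[-0.394,0.134,0.023],"angular":[-0.017,-0.023,0.012],"gripper":85},{"dp":[-0.39,0.14,0.04],"angular":[-0.017,-0.023,0.012],"gripper":85},{"dp":[0,0.04,0.15],"angular":[-0.004,-0.006,0.004],"gripper":85}])

```text
clock: 19.65
position: [0.4647, 0.2214, 0.2793]
ee_rot: [0.633, -0.339, 0.63, -0.295]
contact_force: [0.4, -0.7, -0.8]
width: 0.0853
```

>>> arm_command(series=[{"dp":[0,0.085,0.312],"angular":[-0.004,-0.006,0.004],"gripper":85},{"dp":[0,0.083,0.312],"angular":[-0.004,-0.006,0.004],"gripper":85},{"dp":[0.01,0.08,0.312],"angular":[-0.004,-0.006,0.004],"gripper":85},{"dp":[0.01,0.078,0.313],"angular":[-0.004,-0.006,0.004],"gripper":85},{"dp":[0.016,0.076,0.314],"angular":[-0.004,-0.006,0.004],"gripper":85},{"dp":[0.01,0.04,0.15],"angular":[0,0,0],"gripper":85},{"dp":[0,0,0],"angular":[0,0,0],"gripper":85},{"dp":[0,0,0],"angular":[0,0,0],"gripper":85}])

```text
clock: 20.65
position: [0.6714, 0.2602, 0.2105]
ee_rot: [0.637, -0.352, 0.631, -0.268]
contact_force: [-1.1, 0.5, -0.8]
width: 0.085
```

Run:
```python
from h import *
s,Rm=where(); g,P=cloud("wrist"); cv2.imwrite("pics/w5.png",g["image"][::-1,::-1]); np.save("w5.npy",P[::-1,::-1])
np.savez("w5c.npz",K=g["mtx"],M=g["mount"],p=s["position"],R=Rm)
```

```text
t 20.65 gp [0.6703 0.2749 0.222 ] x [ 0.06  -0.786 -0.616] z [ 0.993  0.111 -0.045] q [ 0.62  0.79  0.99 -0.78  1.84  0.46] F [-1.1  0.5 -0.8] w 0.085
```

View pics/w5.png

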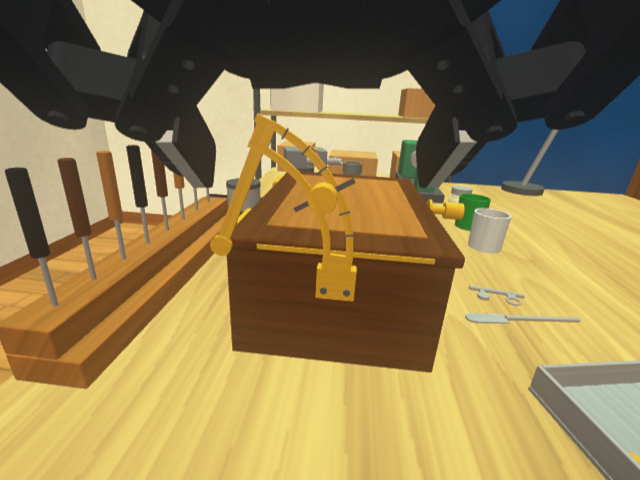

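The quadrant shows clearly from the left: pivot boss (221,245), index thumbscrew (323,195) with its blade from (295,208) to (355,181), and the brass strip along the lid edge from (257,246) to (434,261).

Run:
```python
import numpy as np, cv2
P=np.load("w5.npy"); I=cv2.imread("pics/w5.png"); H=cv2.cvtColor(I,cv2.COLOR_BGR2HSV)
def blob(u,v,r):
    w=P[v-r:v+r+1,u-r:u+r+1].reshape(-1,3); w=w[~np.isnan(w[:,0])]; m=np.median(w[:,1]); w=w[abs(w[:,1]-m)<.004]; return w.mean(0),len(w),w.min(0),w.max(0)
for n,a in dict(boss=(221,245,5),index=(323,195,7),b1=(298,207,1),b2=(352,182,1),s1=(262,247,1),s2=(345,253,1),s3=(430,261,1),knobhead=(454,211,6)).items():
    print(n,*[np.round(x,4) for x in blob(*a)])
# boss & index circle centres from depth-consistent, brass mask
for n,(u,v,r) in dict(boss=(221,245,16),index=(323,195,20)).items():
    y=blob(u,v,5)[0][1]; sub=P[v-r:v+r+1,u-r:u+r+1]; m=(abs(sub[...,1]-y)<.003); q=sub[m]; c,rr=cv2.minEnclosingCircle((q[:,[0,2]]*1000).astype(np.float32)); print(n,c,rr,len(q),y)
```

```text
boss [0.7598 0.1591 0.1267] 121 [0.755  0.1578 0.1214] [0.7648 0.1607 0.1319]
index [0.6741 0.1759 0.1811] 223 [0.6688 0.1741 0.1754] [0.6794 0.178  0.1866]
b1 [0.6942 0.1617 0.1663] 9 [0.6933 0.1607 0.1653] [0.6951 0.1627 0.1673]
b2 [0.6541 0.162  0.1889] 9 [0.6533 0.161  0.1882] [0.6549 0.1625 0.1896]
s1 [0.7259 0.1529 0.1254] 9 [0.725  0.1525 0.1244] [0.7269 0.1535 0.1265]
s2 [0.6548 0.1538 0.1269] 8 [0.6538 0.1524 0.1253] [0.6556 0.1571 0.1294]
s3 [0.5845 0.152  0.1255] 9 [0.5835 0.151  0.1245] [0.5853 0.1532 0.127 ]
knobhead [0.5277 0.0045 0.1271] 162 [0.5198 0.001  0.1186] [0.5354 0.0085 0.1344]
boss (758.1805419921875, 130.60838317871094) 14.789485931396484 453 0.15907477527490121
index (674.7801513671875, 176.92242431640625) 10.900079727172852 675 0.17592010209723968
```

Run:
```python
import numpy as np, cv2
P=np.load("w5.npy"); I=cv2.imread("pics/w5.png"); H=cv2.cvtColor(I,cv2.COLOR_BGR2HSV)
A=P[175:216,300:346]; 
for y0 in(.1715,.174,.175):
    q=A[A[...,1]>y0]; print("idx y>",y0,len(q),q.mean(0).round(4),q.min(0).round(4),q.max(0).round(4))
v,u=np.nonzero((P[175:216,300:346,1]>.1735)); print("px",u.min()+300,u.max()+300,v.min()+175,v.max()+175,u.mean()+300,v.mean()+175)
# blade: dark pixels near y .162
d=(H[...,2]<90)&(P[...,1]>.156)&(P[...,1]<.168); d[:170]=0;d[225:]=0;d[:,:285]=0;d[:,365:]=0
q=P[d]; print("blade",len(q),q.mean(0).round(4)); c=q[:,[0,2]].mean(0); U,S,V=np.linalg.svd(q[:,[0,2]]-c); print("dir",V[0],"angle",np.arctan(-V[0][1]/V[0][0]),S)
for h in([.7598,.1267],[.763,.126],[.7605,.126]):
    print(h,"blade rad",np.arctan2(c[1]-h[1],h[0]-c[0]))
B=P[228:262,205:240]; br=(H[228:262,205:240,1]>150)&(abs(B[...,1]-.159)<.004)
q=B[br]; print("boss",len(q),q.mean(0),q.min(0),q.max(0))
v,u=np.nonzero(br); print(u.min()+205,u.max()+205,v.min()+228,v.max()+228)
for row in range(228,262,3): 
    r=B[row-228][br[row-228]]; print(row,len(r),(r.min(0)[[0,2]].round(4),r.max(0)[[0,2]].round(4)) if len(r) else "")
cv2.imwrite("pics/z.png",cv2.resize(I[165:275,195:365],None,fx=4.5,fy=4.5,interpolation=cv2.INTER_CUBIC))
```

```text
idx y> 0.1715 684 [0.6748 0.1758 0.1774] [0.6644 0.1718 0.1662] [0.6857 0.178  0.1876]
idx y> 0.174 664 [0.6748 0.1758 0.1772] [0.6644 0.174  0.1662] [0.6857 0.178  0.1876]
idx y> 0.175 592 [0.675  0.176  0.1772] [0.6644 0.175  0.1664] [0.6857 0.178  0.1876]
px 307 336 186 214 321.82265275707897 199.98509687034277
blade 104 [0.673  0.1616 0.1784]
dir [ 0.85914724 -0.51172846] angle 0.5371954164569951 [0.19614233 0.00739313]
[0.7598, 0.1267] blade rad 0.5370157114423962
[0.763, 0.126] blade rad 0.5270675045524483
[0.7605, 0.126] blade rad 0.5394029414323582
boss 473 [0.75894042 0.1586163  0.12932283] [0.74876007 0.15518531 0.11692856] [0.76980279 0.16094989 0.14246479]
210 233 228 255
228 13 (array([0.7492, 0.1414]), array([0.7596, 0.1425]))
231 13 (array([0.7501, 0.1391]), array([0.76  , 0.1398]))
234 13 (array([0.7503, 0.1359]), array([0.7617, 0.1378]))
237 17 (array([0.752 , 0.1322]), array([0.7668, 0.1344]))
240 19 (array([0.7531, 0.1306]), array([0.7677, 0.1319]))
243 22 (array([0.7524, 0.1276]), array([0.7695, 0.1291]))
246 22 (array([0.7518, 0.1246]), array([0.7693, 0.1267]))
249 21 (array([0.7517, 0.1221]), array([0.7687, 0.1242]))
252 16 (array([0.7542, 0.1191]), array([0.7676, 0.1207]))
255 8 (array([0.757 , 0.1169]), array([0.763 , 0.1179]))
258 0 
261 0
```

View pics/z.png

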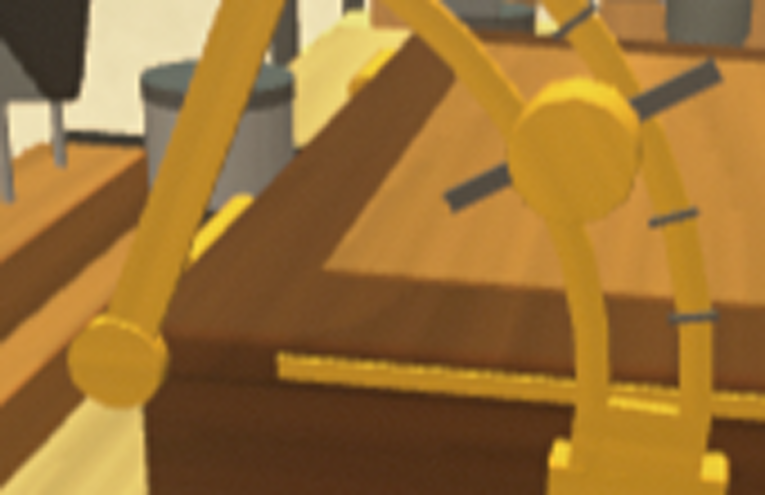

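Pivot boss is at (0.7606, 0.126) and the thumbscrew centre at (0.6748, 0.177). That is 99.9 mm from the hinge at 0.537 rad, and the blade's own direction also gives 0.537, so the index is at 0.537 rad. The target knob centre is (0.559, -0.003, 0.246).

Run:
```python
from h import *; from fk import *
s,Rm=where()
for z in([0,1,0],[0,-1,0]):
    print(z); plan([.515,-.003,.26],frame([0,0,-1],z),14)
```

```text
t 20.7 gp [0.6702 0.275  0.222 ] x [ 0.06  -0.786 -0.616] z [ 0.993  0.111 -0.045] q [ 0.62  0.79  0.99 -0.78  1.84  0.46] F [ 0.8  0.6 -0.6] w 0.0851
[0, 1, 0]
rot deg/row 6.774451596503535 mm/row 22.90028257982077
[0.11, -0.101, -0.104] [-0.06, -0.031, 0.032]
[0.099, -0.095, -0.119] [-0.06, -0.031, 0.032]
[0.087, -0.087, -0.133] [-0.06, -0.031, 0.032]
[0.076, -0.077, -0.146] [-0.06, -0.031, 0.032]
[0.064, -0.065, -0.157] [-0.06, -0.031, 0.032]
[0.052, -0.052, -0.166] [-0.06, -0.031, 0.032]
[0.041, -0.038, -0.173] [-0.06, -0.031, 0.032]
[0.03, -0.022, -0.179] [-0.06, -0.031, 0.032]
[0.019, -0.005, -0.182] [-0.06, -0.031, 0.032]
[0.01, 0.012, -0.183] [-0.06, -0.031, 0.032]
[0.001, 0.03, -0.182] [-0.06, -0.031, 0.032]
[-0.007, 0.048, -0.179] [-0.06, -0.031, 0.032]
[-0.013, 0.066, -0.174] [-0.06, -0.031, 0.032]
[-0.019, 0.083, -0.167] [-0.06, -0.031, 0.032]
[0, -1, 0]
rot deg/row 7.674239691151224 mm/row 22.90028257982077
[0.11, -0.101, -0.119] [0.072, 0.033, 0.032]
[0.109, -0.118, -0.1] [0.072, 0.033, 0.032]
[0.107, -0.132, -0.079] [0.072, 0.033, 0.032]
[0.102, -0.145, -0.057] [0.072, 0.033, 0.032]
[0.096, -0.154, -0.034] [0.072, 0.033, 0.032]
[0.089, -0.16, -0.011] [0.072, 0.033, 0.032]
[0.08, -0.164, 0.013] [0.072, 0.033, 0.032]
[0.069, -0.164, 0.036] [0.072, 0.033, 0.032]
[0.058, -0.161, 0.059] [0.072, 0.033, 0.032]
[0.045, -0.155, 0.08] [0.072, 0.033, 0.032]
[0.032, -0.146, 0.1] [0.072, 0.033, 0.032]
[0.018, -0.134, 0.118] [0.072, 0.033, 0.032]
[0.004, -0.12, 0.134] [0.072, 0.033, 0.032]
[-0.009, -0.103, 0.147] [0.072, 0.033, 0.032]
```

>>> arm_command(series=[{"dp":[-0.15,-0.2,-0.2],"angular":[0,0,0],"gripper":85},{"dp":[-0.15,-0.2,-0.35],"angular":[0,0,0],"gripper":85},{"dp":[-0.03,-0.06,-0.4],"angular":[0,0,0],"gripper":85},{"dp":[0.06,-0.1,-0.1],"angular":[-0.06,-0.031,0.032],"gripper":85},{"dp":[0.05,-0.095,-0.119],"angular":[-0.06,-0.031,0.032],"gripper":85},{"dp":[0.05,-0.087,-0.133],"angular":[-0.06,-0.031,0.032],"gripper":85},{"dp":[0.04,-0.077,-0.146],"angular":[-0.06,-0.031,0.032],"gripper":85},{"dp":[0.04,-0.065,-0.157],"angular":[-0.06,-0.031,0.032],"gripper":85}])

```text
clock: 21.7
position: [0.4945, 0.164, 0.3136]
ee_rot: [0.635, -0.444, 0.632, 0.023]
contact_force: [-0.6, 0.4, -0.1]
width: 0.0854
```

Run:
```python
from h import *
s,Rm=where()
plan([.515,-.003,.24],frame([0,0,-1],[0,1,0]),8)
```

```text
t 21.7 gp [0.4907 0.174  0.329 ] x [ 0.2   -0.532 -0.823] z [ 0.782  0.593 -0.193] q [ 0.58  0.23  1.52 -0.59  1.54 -0.06] F [-0.6  0.4 -0.1] w 0.0854
rot deg/row 7.478959178792291 mm/row 24.94614833896162
[0.179, -0.068, -0.064] [-0.067, -0.035, 0.035]
[0.17, -0.069, -0.081] [-0.067, -0.035, 0.035]
[0.161, -0.068, -0.099] [-0.067, -0.035, 0.035]
[0.15, -0.065, -0.115] [-0.067, -0.035, 0.035]
[0.139, -0.059, -0.13] [-0.067, -0.035, 0.035]
[0.127, -0.051, -0.144] [-0.067, -0.035, 0.035]
[0.116, -0.041, -0.157] [-0.067, -0.035, 0.035]
[0.104, -0.03, -0.168] [-0.067, -0.035, 0.035]
```

>>> arm_command(series=[{"dp":[0.16,-0.068,-0.064],"angular":[-0.067,-0.035,0.035],"gripper":85},{"dp":[0.16,-0.069,-0.081],"angular":[-0.067,-0.035,0.035],"gripper":85},{"dp":[0.15,-0.068,-0.1],"angular":[-0.067,-0.035,0.035],"gripper":85},{"dp":[0.14,-0.065,-0.115],"angular":[-0.067,-0.035,0.035],"gripper":85},{"dp":[0.13,-0.059,-0.13],"angular":[-0.067,-0.035,0.035],"gripper":60},{"dp":[0.12,-0.051,-0.144],"angular":[-0.067,-0.035,0.035],"gripper":60},{"dp":[0.11,-0.04,-0.157],"angular":[-0.067,-0.035,0.035],"gripper":60},{"dp":[0.1,-0.03,-0.168],"angular":[-0.067,-0.035,0.035],"gripper":60}])

```text
clock: 22.7
position: [0.5037, -0.0021, 0.2346]
ee_rot: [0.494, -0.507, 0.485, 0.514]
contact_force: [-0.3, -0.7, -0.9]
width: 0.0597
```

Run:
```python
from h import *
s,Rm=where(); g,P=cloud("wrist"); q=P.reshape(-1,3)
q=q[(abs(q[:,0]-.527)<.03)&(abs(q[:,1]+.003)<.03)&(q[:,2]>.115)&(q[:,2]<.15)]; h=q[q[:,0]<.534]
print("knob",len(h),h.min(0).round(4),h.max(0).round(4),np.percentile(h,[2,98],axis=0).round(4))
plan([.526,-.003,.16],frame([0,0,-1],[0,1,0]),4)
```

```text
t 22.7 gp [ 0.5037 -0.0024  0.2533] x [ 0.003  0.016 -1.   ] z [-0.042  0.999  0.016] q [-0.15  0.16  1.65  0.02  1.33 -1.77] F [-0.3 -0.7 -0.9] w 0.0597
knob 740 [ 0.5153 -0.015   0.1176] [0.534 0.006 0.138] [[ 0.5156 -0.0143  0.1207]
 [ 0.5334  0.0053  0.1365]]
rot deg/row 0.6349950464709738 mm/row 23.46404644794019
[0.191, -0.044, 0.002] [0.007, 0.002, 0.0]
[0.191, -0.044, 0.003] [0.007, 0.002, 0.0]
[0.19, -0.044, 0.004] [0.007, 0.002, 0.0]
[0.19, -0.044, 0.005] [0.007, 0.002, 0.0]
```

>>> arm_command(series=[{"dp":[0.19,-0.046,-0.004],"angular":[0.007,0.002,0],"gripper":50},{"dp":[0.19,-0.046,-0.004],"angular":[0.007,0.002,0],"gripper":50},{"dp":[0.19,-0.046,-0.004],"angular":[0.007,0.002,0],"gripper":50},{"dp":[0.19,-0.046,-0.003],"angular":[0.007,0.002,0],"gripper":50},{"dp":[0.14,0,0],"angular":[0,0,0],"gripper":50},{"dp":[0.1,0,0],"angular":[0,0,0],"gripper":50},{"dp":[0,0,0],"angular":[0,0,0],"gripper":50},{"dp":[0,0,0],"angular":[0,0,0],"gripper":50}])

```text
clock: 23.75
position: [0.522, -0.0052, 0.1137]
ee_rot: [0.502, -0.5, 0.501, 0.496]
contact_force: [-0.6, -0.3, 0.7]
width: 0.0501
```

Run:
```python
from h import *
s,Rm=where(); plan([.526,-.0045,.126],frame([0,0,-1],[0,1,0]),1)
```

```text
t 23.75 gp [ 0.5219 -0.0051  0.1324] x [ 0.005 -0.004 -1.   ] z [ 0.007  1.    -0.003] q [-0.14  0.29  1.8  -0.    1.05 -1.7 ] F [-0.6 -0.3  0.7] w 0.0501
rot deg/row 0.5164561474646833 mm/row 7.604486456213706
[0.053, -0.033, 0.006] [-0.004, -0.002, 0.003]
```

>>> arm_command(series=[{"dp":[0.053,-0.033,0.004],"angular":[0,0,0],"gripper":50},{"dp":[0,0,0],"angular":[0,0,0],"gripper":30},{"dp":[0,0,0],"angular":[0,0,0],"gripper":24},{"dp":[0,0,0],"angular":[0,0,0],"gripper":15},{"dp":[0,0,0],"angular":[0,0,0],"gripper":15},{"dp":[0,0,0],"angular":[0,0,0],"gripper":15},{"dp":[0,0,0],"angular":[0,0,0],"gripper":15},{"dp":[0,0,0],"angular":[0,0,0],"gripper":15}], grip_force=60)

```text
clock: 24.75
position: [0.5273, -0.0057, 0.1087]
ee_rot: [0.502, -0.502, 0.501, 0.495]
contact_force: [0.1, -1.0, 0.5]
width: 0.0191
```

```bash
cat > arc.py <<'E'
from h import *
import sys
# dp rows raising lid angle by steps: gp0 = gp at shut
s,Rm=where(); gp=s["position"]-Rm[:,0]*grip_depth
Hx,Hz=.7606,.126; r=np.array([Hx-gp[0],gp[2]-Hz]); th=np.arctan2(r[1],r[0]); print("theta",th,"rad",np.hypot(*r))
t1=float(sys.argv[1]); n=int(sys.argv[2]); rr=np.hypot(*r)
ts=np.linspace(th,t1,n+1); pts=[np.array([Hx-rr*np.cos(t),gp[1],Hz+rr*np.sin(t)]) for t in ts]
for a,b in zip(pts,pts[1:]): print(np.round(Rm.T@(b-a)/.12,3).tolist())
E
python3 arc.py .30 7
```

```text
t 24.75 gp [ 0.5272 -0.0056  0.1274] x [ 0.008 -0.005 -1.   ] z [ 0.006  1.    -0.005] q [-0.14  0.3   1.8  -0.01  1.03 -1.7 ] F [ 0.1 -1.   0.5] w 0.0191
theta 0.005923396855392583 rad 0.23341450441180928
[-0.082, -0.003, -0.0]
[-0.081, -0.006, -0.0]
[-0.081, -0.01, -0.0]
[-0.081, -0.013, -0.0]
[-0.08, -0.016, -0.0]
[-0.079, -0.02, -0.0]
[-0.078, -0.023, -0.0]
```

>>> arm_command(series=[{"dp":[-0.04,-0.002,0],"angular":[0,0,0],"gripper":10},{"dp":[-0.08,-0.006,0],"angular":[0,0,0],"gripper":10},{"dp":[-0.08,-0.01,0],"angular":[0,0,0],"gripper":10},{"dp":[-0.08,-0.013,0],"angular":[0,0,0],"gripper":10},{"dp":[-0.08,-0.016,0],"angular":[0,0,0],"gripper":10},{"dp":[-0.08,-0.02,0],"angular":[0,0,0],"gripper":10},{"dp":[-0.04,-0.01,0],"angular":[0,0,0],"gripper":10},{"dp":[0,0,0],"angular":[0,0,0],"gripper":10}])

```text
clock: 25.75
position: [0.5359, -0.0056, 0.1679]
ee_rot: [0.501, -0.501, 0.502, 0.496]
contact_force: [2.1, -2.3, -8.4]
width: 0.0187
```

```bash
python3 arc.py .537 8
python3 - <<'E'
from h import *
for n in("wrist","side"):
    g,P=cloud(n); I=g["image"]
    if n=="wrist": a=cv2.resize(I,(400,300))
    else: b=cv2.resize(I[150:300,220:420],(400,300),interpolation=cv2.INTER_CUBIC)
cv2.imwrite("pics/l6.png",np.hstack([a,b]))
E
```

```text
t 25.75 gp [ 0.5358 -0.0055  0.1866] x [ 0.004 -0.005 -1.   ] z [ 0.007  1.    -0.005] q [-0.14  0.26  1.69 -0.01  1.18 -1.7 ] F [ 2.1 -2.3 -8.4] w 0.0187
theta 0.2633491885982907 rad 0.23279921099685608
[-0.064, -0.019, -0.0]
[-0.063, -0.021, -0.0]
[-0.062, -0.023, -0.0]
[-0.061, -0.025, -0.0]
[-0.061, -0.027, -0.0]
[-0.06, -0.029, -0.0]
[-0.059, -0.031, -0.0]
[-0.057, -0.033, -0.0]
```

View pics/l6.png

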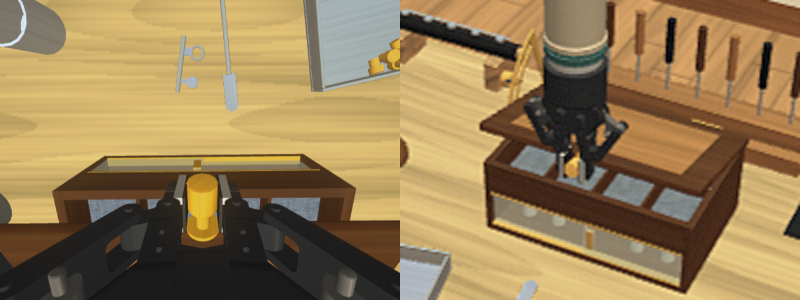

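The lid is up and the knob head is between the pads (200,200 in the left panel). Continuing up along the arc.

>>> arm_command(series=[{"dp":[-0.064,-0.019,0],"angular":[0,0,0],"gripper":10},{"dp":[-0.063,-0.021,0],"angular":[0,0,0],"gripper":10},{"dp":[-0.062,-0.023,0],"angular":[0,0,0],"gripper":10},{"dp":[-0.061,-0.025,0],"angular":[0,0,0],"gripper":10},{"dp":[-0.061,-0.027,0],"angular":[0,0,0],"gripper":10},{"dp":[-0.06,-0.029,0],"angular":[0,0,0],"gripper":10},{"dp":[-0.059,-0.031,0],"angular":[0,0,0],"gripper":10},{"dp":[0,0,0],"angular":[0,0,0],"gripper":10}], grip_force=90)

```text
clock: 26.85
position: [0.5586, -0.0054, 0.223]
ee_rot: [0.502, -0.501, 0.502, 0.496]
contact_force: [-3.5, -2.9, -5.6]
width: 0.0168
```

```bash
cat > lid.py <<'E'
from h import *
# lid angle from top/side depth: fit plane z=a x+b y+c to lid upper face points
for n in("top","side"):
    g,P=cloud(n); q=P.reshape(-1,3); q=q[(q[:,0]>.60)&(q[:,0]<.74)&(abs(q[:,1]+.002)<.145)]
    f=lambda q,t:q[:,2]-(.126+np.tan(t)*(.7606-q[:,0])+.006/np.cos(t))
    best=max(np.arange(.2,.8,.01),key=lambda t:(abs(f(q,t))<.004).sum()); q=q[abs(f(q,best))<.006]
    k=np.linalg.lstsq(np.c_[q[:,:2],np.ones(len(q))],q[:,2],rcond=None)[0]
    t=np.arctan(-k[0]); print(n,len(q),"plane angle",round(t,4),"b",k[1].round(4),"thru-hinge angle",np.round(np.median(np.arctan2(q[:,2]-.126-.006/np.cos(t),.7606-q[:,0])),4))
E
python3 lid.py; python3 arc.py .537 4
```

```text
top 5151 plane angle 0.4517 b -0.0028 thru-hinge angle 0.4899
side 958 plane angle 0.4506 b -0.0051 thru-hinge angle 0.4517
t 26.95 gp [ 0.5582 -0.0053  0.2412] x [ 0.005 -0.005 -1.   ] z [ 0.007  1.    -0.005] q [-0.13  0.25  1.56 -0.    1.32 -1.69] F [-4.6 -3.4 -4.3] w 0.0166
theta 0.5175300118238823 rad 0.23287893357006062
[-0.008, -0.005, -0.0]
[-0.008, -0.005, -0.0]
[-0.008, -0.005, -0.0]
[-0.008, -0.005, -0.0]
```

Run:
```python
from h import *
s,Rm=where()
g,P=cloud("wrist"); I=g["image"]; a=cv2.resize(I[200:480,180:460],(400,400),interpolation=cv2.INTER_CUBIC)
np.save("w7.npy",P); cv2.imwrite("w7full.png",I)
g2,P2=cloud("side"); b=cv2.resize(g2["image"][150:270,240:360],(400,400),interpolation=cv2.INTER_CUBIC)
cv2.imwrite("pics/l7.png",np.hstack([a,b]))
where()
```

```text
t 26.95 gp [ 0.5582 -0.0053  0.2412] x [ 0.005 -0.005 -1.   ] z [ 0.007  1.    -0.005] q [-0.13  0.25  1.56 -0.    1.32 -1.69] F [-4.6 -3.4 -4.3] w 0.0166
t 27.05 gp [ 0.5581 -0.0053  0.241 ] x [ 0.005 -0.005 -1.   ] z [ 0.007  1.    -0.005] q [-0.13  0.25  1.56 -0.    1.32 -1.69] F [-4.8 -2.1 -4.5] w 0.0169
```

View pics/l7.png

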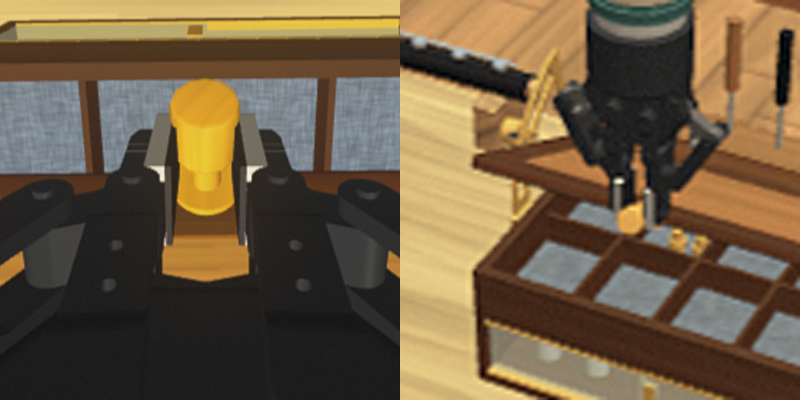

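The knob has slid down towards the pad tips: the depth plane gives the lid at 0.45 rad while the grasp point is at 0.52. I'll lower the lid gently, grip deeper and harder, and raise it again.

```bash
python3 lid.py; python3 arc.py .075 8
```

```text
top 5165 plane angle 0.449 b -0.0029 thru-hinge angle 0.4863
side 954 plane angle 0.4492 b -0.0046 thru-hinge angle 0.4489
t 27.15 gp [ 0.5581 -0.0053  0.241 ] x [ 0.005 -0.005 -1.   ] z [ 0.007  1.    -0.005] q [-0.13  0.25  1.56 -0.    1.32 -1.69] F [-5.6 -2.4 -4.1] w 0.0169
theta 0.516323778933664 rad 0.2328588938635986
[0.094, 0.051, 0.0]
[0.097, 0.045, 0.0]
[0.099, 0.04, 0.0]
[0.101, 0.034, 0.0]
[0.103, 0.029, 0.0]
[0.105, 0.023, 0.0]
[0.106, 0.017, 0.0]
[0.106, 0.011, 0.0]
```

>>> arm_command(series=[{"dp":[0.094,0.051,0],"angular":[0,0,0],"gripper":10},{"dp":[0.097,0.045,0],"angular":[0,0,0],"gripper":10},{"dp":[0.099,0.04,0],"angular":[0,0,0],"gripper":10},{"dp":[0.1,0.034,0],"angular":[0,0,0],"gripper":10},{"dp":[0.1,0.029,0],"angular":[0,0,0],"gripper":10},{"dp":[0.1,0.023,0],"angular":[0,0,0],"gripper":10},{"dp":[0.1,0.017,0],"angular":[0,0,0],"gripper":10},{"dp":[0.04,0.005,0],"angular":[0,0,0],"gripper":10}])

```text
clock: 28.15
position: [0.5252, -0.0056, 0.1296]
ee_rot: [0.502, -0.5, 0.503, 0.496]
contact_force: [3.2, -0.6, -3.1]
width: 0.0168
```

```bash
sed -i 's/np.arange(.2,.8/np.arange(-.05,.8/' lid.py; python3 lid.py; python3 arc.py .06 3
```

```text
top 7397 plane angle 0.0328 b -0.0001 thru-hinge angle 0.0493
side 2014 plane angle 0.0301 b -0.0029 thru-hinge angle 0.0186
t 28.25 gp [ 0.5252 -0.0055  0.1487] x [ 0.002 -0.005 -1.   ] z [ 0.008  1.    -0.005] q [-0.14  0.28  1.77 -0.01  1.09 -1.7 ] F [-0.4 -0.9 -2.7] w 0.0168
theta 0.09613428472060666 rad 0.23644637929127024
[0.024, 0.002, 0.0]
[0.024, 0.002, 0.0]
[0.024, 0.002, 0.0]
```

>>> arm_command(series=[{"dp":[0.035,0,0],"angular":[0,0,0],"gripper":10},{"dp":[0.03,0,0],"angular":[0,0,0],"gripper":10},{"dp":[0,0,0],"angular":[0,0,0],"gripper":32},{"dp":[0,0,0],"angular":[0,0,0],"gripper":32},{"dp":[0,0,0],"angular":[0,0,0],"gripper":32},{"dp":[0.09,-0.01,0.007],"angular":[0,0,0],"gripper":32},{"dp":[0.09,0,0],"angular":[0,0,0],"gripper":32},{"dp":[0,0,0],"angular":[0,0,0],"gripper":32}])

```text
clock: 29.25
position: [0.5289, -0.0038, 0.1008]
ee_rot: [0.502, -0.501, 0.501, 0.496]
contact_force: [-0.9, 0.1, -0.2]
width: 0.032
```

Run:
```python
from h import *
where(); g,P=cloud("wrist"); q=P.reshape(-1,3)
q=q[(abs(q[:,0]-.527)<.03)&(abs(q[:,1]+.004)<.012)&(q[:,2]>.115)&(q[:,2]<.15)]; h=q[q[:,0]<.534]
print("knob",len(h),np.percentile(h,[1,99],axis=0).round(4))
```

```text
t 29.25 gp [ 0.5288 -0.0037  0.1195] x [ 0.007 -0.004 -1.   ] z [ 0.007  1.    -0.004] q [-0.14  0.31  1.81 -0.    1.02 -1.7 ] F [-0.9  0.1 -0.2] w 0.032
knob 3308 [[ 0.5155 -0.0147  0.1185]
 [ 0.5337  0.0054  0.1366]]
```

```bash
cat > tw.py <<'E'
from h import *
import sys
s,Rm=where(); d=float(sys.argv[1])
v=np.array([s["position"][0]-.7606,0,s["position"][2]-.126])
dp=R.from_rotvec([0,d,0]).apply(v)-v
print("dp",np.round(Rm.T@dp/.12,4),"ang",np.round(Rm.T@[0,d,0]/(np.pi/2),4))
E
python3 tw.py .04
```

```text
t 29.3 gp [ 0.5292 -0.0038  0.1199] x [ 0.008 -0.004 -1.   ] z [ 0.007  1.    -0.004] q [-0.14  0.31  1.8  -0.    1.02 -1.7 ] F [-0.4  0.1 -0.8] w 0.0316
dp [-0.0773  0.0061 -0.0003] ang [-0.0001  0.0002  0.0255]
```

>>> arm_command(series=[{"dp":[0.025,0.018,-0.007],"angular":[0,0,0],"gripper":32},{"dp":[0,0,0],"angular":[0,0,0],"gripper":24},{"dp":[0,0,0],"angular":[0,0,0],"gripper":5},{"dp":[0,0,0],"angular":[0,0,0],"gripper":5},{"dp":[0,0,0],"angular":[0,0,0],"gripper":5},{"dp":[0,0,0],"angular":[0,0,0],"gripper":5},{"dp":[0,0,0],"angular":[0,0,0],"gripper":5},{"dp":[0,0,0],"angular":[0,0,0],"gripper":5}], grip_force=110)

```text
clock: 30.3
position: [0.5272, -0.0057, 0.0985]
ee_rot: [-0.502, 0.502, -0.501, -0.495]
contact_force: [0.1, -1.8, 0.8]
width: 0.0187
```

>>> arm_command(series=[{"dp":[-0.039,0.003,0],"angular":[0,0,0.0127],"gripper":5},{"dp":[-0.077,0.006,0],"angular":[0,0,0.0255],"gripper":5},{"dp":[-0.077,0.006,0],"angular":[0,0,0.0255],"gripper":5},{"dp":[-0.077,0.006,0],"angular":[0,0,0.0255],"gripper":5},{"dp":[-0.077,0.006,0],"angular":[0,0,0.0255],"gripper":5},{"dp":[-0.077,0.006,0],"angular":[0,0,0.0255],"gripper":5},{"dp":[-0.039,0.003,0],"angular":[0,0,0.0127],"gripper":5},{"dp":[0,0,0],"angular":[0,0,0],"gripper":5}])

```text
clock: 31.3
position: [0.5264, -0.0057, 0.1534]
ee_rot: [0.434, -0.434, 0.561, 0.556]
contact_force: [-1.0, -1.4, -3.3]
width: 0.0186
```

```bash
python3 lid.py; python3 arc.py .537 1; python3 tw.py .04
```

```text
top 3138 plane angle 0.2314 b -0.0016 thru-hinge angle 0.2524
side 1445 plane angle 0.232 b -0.0033 thru-hinge angle 0.2225
t 31.4 gp [ 0.531  -0.0056  0.1714] x [-0.247 -0.005 -0.969] z [ 0.005  1.    -0.006] q [-0.12  0.4   1.55 -0.03  1.44 -1.68] F [-1.6 -1.9 -4.2] w 0.0187
theta 0.19526414286602373 rad 0.23401148437791977
[-0.659, -0.077, -0.003]
t 31.4 gp [ 0.531  -0.0056  0.1714] x [-0.247 -0.005 -0.969] z [ 0.005  1.    -0.006] q [-0.12  0.4   1.55 -0.03  1.44 -1.68] F [-1.6 -1.9 -4.2] w 0.0187
dp [-0.0781  0.0089 -0.0004] ang [-0.0001  0.0002  0.0255]
```

No slip this time: tool and lid plane both give 0.23. Continuing.

>>> arm_command(series=[{"dp":[-0.06,0.006,0],"angular":[0,0,0.019],"gripper":5},{"dp":[-0.078,0.008,0],"angular":[0,0,0.0255],"gripper":5},{"dp":[-0.078,0.008,0],"angular":[0,0,0.0255],"gripper":5},{"dp":[-0.078,0.008,0],"angular":[0,0,0.0255],"gripper":5},{"dp":[-0.078,0.008,0],"angular":[0,0,0.0255],"gripper":5},{"dp":[-0.078,0.008,0],"angular":[0,0,0.0255],"gripper":5},{"dp":[-0.078,0.008,0],"angular":[0,0,0.0255],"gripper":5},{"dp":[-0.039,0.004,0],"angular":[0,0,0.0127],"gripper":5}])

```text
clock: 32.4
position: [0.544, -0.0055, 0.2197]
ee_rot: [0.348, -0.348, 0.619, 0.613]
contact_force: [-3.7, -1.1, -3.0]
width: 0.0185
```

```bash
python3 lid.py; python3 arc.py .537 1; python3 tw.py .04
```

```text
top 3675 plane angle 0.5182 b -0.0041 thru-hinge angle 0.5492
side 654 plane angle 0.5187 b -0.0047 thru-hinge angle 0.5208
t 32.5 gp [ 0.5536 -0.0054  0.2356] x [-0.517 -0.004 -0.856] z [ 0.004  1.    -0.007] q [-0.1   0.55  1.22 -0.06  1.91 -1.67] F [-4.3 -1.1 -2.2] w 0.0188
theta 0.48679746814831537 rad 0.234212024690674
[-0.098, 0.003, -0.0]
t 32.5 gp [ 0.5536 -0.0054  0.2356] x [-0.517 -0.004 -0.856] z [ 0.004  1.    -0.007] q [-0.1   0.55  1.22 -0.06  1.91 -1.67] F [-4.3 -1.1 -2.2] w 0.0188
dp [-0.0781  0.009  -0.0003] ang [-0.0001  0.0002  0.0255]
```

>>> arm_command(series=[{"dp":[-0.018,0.002,0],"angular":[0,0,0.006],"gripper":5},{"dp":[-0.016,0.002,0],"angular":[0,0,0.005],"gripper":5},{"dp":[0,0,0],"angular":[0,0,0],"gripper":5},{"dp":[0,0,0],"angular":[0,0,0],"gripper":5},{"dp":[0,0,0],"angular":[0,0,0],"gripper":5},{"dp":[0,0,0],"angular":[0,0,0],"gripper":5},{"dp":[0,0,0],"angular":[0,0,0],"gripper":5},{"dp":[0,0,0],"angular":[0,0,0],"gripper":5}])

```text
clock: 33.5
position: [0.5456, -0.0055, 0.2232]
ee_rot: [0.343, -0.343, 0.621, 0.616]
contact_force: [-2.9, -1.2, -3.0]
width: 0.0185
```

```bash
python3 lid.py; python3 arc.py .537 1
python3 - <<'E'
from h import *
g,P=cloud("side"); I=g["image"]; Ti=np.linalg.inv(g["view"]); print("cam",Ti[:3,3])
# brass thumbscrew head in side view
V=g["view"];K=g["mtx"]
def px(p): c=V[:3,:3]@p+V[:3,3]; return K[0,2]+K[0,0]*c[0]/-c[2],K[1,2]-K[1,1]*c[1]/-c[2]
out=cv2.resize(I[140:215,240:340],None,fx=8,fy=8,interpolation=cv2.INTER_CUBIC)
for t,col in((.507,(0,0,255)),(.537,(0,255,0)),(.567,(255,0,0))):
  for r in(.06,.1,.14,.2):
    p=np.array([.7606-r*np.cos(t),.153,.126+r*np.sin(t)]); u,v=px(p); cv2.circle(out,(int((u-240+.5)*8),int((v-140+.5)*8)),3,col,-1)
u,v=px(np.array([.6748,.1605,.1771])); print(u,v); cv2.drawMarker(out,(int((u-240+.5)*8),int((v-140+.5)*8)),(255,255,0),0,12)
cv2.imwrite("pics/f8.png",out)
E
```

```text
top 3644 plane angle 0.5353 b -0.004 thru-hinge angle 0.5653
side 588 plane angle 0.5337 b -0.0048 thru-hinge angle 0.5379
t 33.6 gp [ 0.5555 -0.0054  0.2391] x [-0.53  -0.003 -0.848] z [ 0.004  1.    -0.007] q [-0.1   0.56  1.2  -0.06  1.94 -1.67] F [-3.1 -1.3 -2.4] w 0.0188
theta 0.5039807065564025 rad 0.23420348795071927
[-0.064, 0.002, -0.0]
cam [-0.44828518 -0.49320051  1.04964055]
275.34375934475565 189.14304560773672
```

View pics/f8.png

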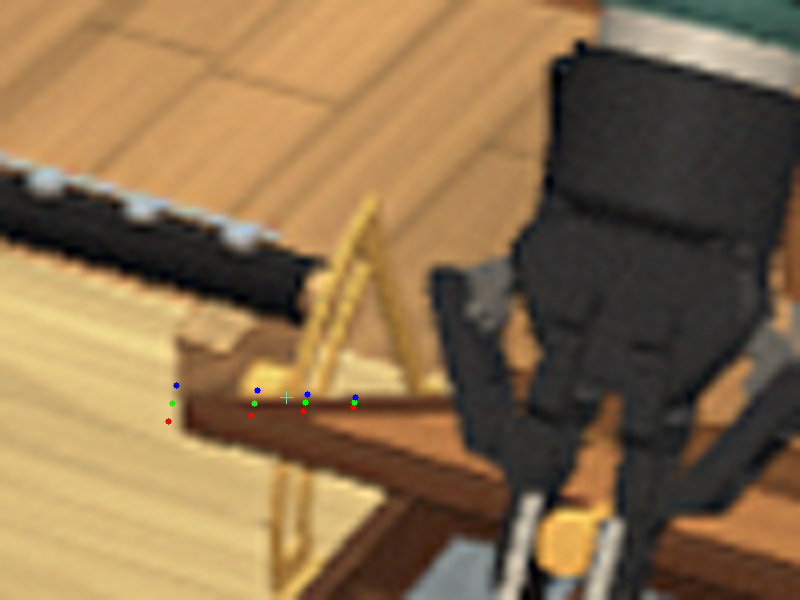

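The lid edge sits level with the thumbscrew at about (265,385). The projected 0.537 rad points follow the lid's left edge to within the 2 mm calibration. Lid angle is 0.534 by depth plane and 0.54 by tool position, against 0.537 for the index. One check for drift, then I hand in.

```bash
python3 - <<'E'
from h import *
where()
for i in range(8): get_image("wrist")
where()
g,P=cloud("top"); H=cv2.cvtColor(g["image"],cv2.COLOR_BGR2HSV); m=(H[...,1]>150)&(H[...,2]>110)&(H[...,0]>12)&(H[...,0]<32); m[:290]=0;m[370:]=0;m[:,:175]=0;m[:,275:]=0
print("brass px in tray",m.sum(),P[m].min(0).round(3),P[m].max(0).round(3))
g,P=cloud("side"); q=P.reshape(-1,3); q=q[(abs(q[:,0]-.393)<.05)&(abs(q[:,1]+.22)<.05)&(q[:,2]>.062)]; print("cup rim",q.mean(0).round(3),q[:,2].max().round(3))
E
python3 lid.py && python3 -c "from rig import sign_off; print(sign_off())"
```

```text
t 33.65 gp [ 0.5555 -0.0054  0.2391] x [-0.53  -0.003 -0.848] z [ 0.004  1.    -0.007] q [-0.1   0.56  1.2  -0.06  1.94 -1.67] F [-2.1 -0.7 -2.5] w 0.0187
t 34.05 gp [ 0.5555 -0.0054  0.2391] x [-0.53  -0.003 -0.848] z [ 0.004  1.    -0.007] q [-0.1   0.56  1.2  -0.06  1.94 -1.67] F [-2.7 -1.1 -2.4] w 0.0183
brass px in tray 170 [nan nan nan] [nan nan nan]
cup rim [ 0.391 -0.217  0.065] 0.07
top 3637 plane angle 0.5357 b -0.0037 thru-hinge angle 0.5663
side 592 plane angle 0.5343 b -0.0052 thru-hinge angle 0.5379
the job is handed in; nothing more can be done
None
```

The job is done and handed in at about 34 s. All six pilots are in the sorting tray, the empty cup is back upright near where it started, and the arm is holding the lid by its knob in line with the index.

- **Pilots and cup:** I counted six pilots in the tray and an empty cup in the top picture after pouring. At hand-in the cup stood upright at (0.391, -0.217), with its rim about 65–70 mm up.
- **Lid:** the index reads 0.537 rad. Its screw position and its blade direction agree, and its distance from the hinge came out at 99.9 mm against the stated 100 mm. The lid's slope measured 0.534 and 0.536 in the two fixed cameras, and the tool position gave about 0.54. The hold did not drift over the last 0.4 s checked.
- **First try at the lid:** the knob slid towards the finger tips, and the lid stood at 0.45 rad while the gripper's position implied 0.52. I lowered it gently, gripped deeper at 110 N and turned the tool along with the lid; it has not slipped since.
- **Checks that disagreed or failed:** the top camera's other estimate, measured through the hinge, gave 0.566. That camera was off by a few millimetres elsewhere, so I trusted the slopes. The final depth check on the pilots came back with no usable numbers, so the count of six rests on the earlier picture.

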